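# Stow the valuables in the lever-locked drop-front safe

### The job

Lock the valuables away: the small safe on the entrance credenza is held shut by three interlocked levers that free one another one at a time in an unmarked order, so feel for the lever that is free, throw it fully to the back and never force a blocked one. With all three thrown, pull the flap down fully by its bar, put every hard case lying out (spectacles case, watch box, gate remote, card tin, as many as there are) into its bin, push the flap fully shut and bring all three levers fully back to the front. Leave the other things where they stand.

Things in the scene. Friction and masses are not known exactly. Their poses are not given: they have to be found in the camera images.
- safe_front (a point): safe: drop-front box 260 mm wide, 230 mm deep, 210 mm high, fixed; this point is the middle of its lower front edge, on the table; its x axis points into the safe (front to back), y along the front, z up. Row of levers on the flat top (z 210), pivots 80 mm behind the front and 15 mm above the top, at y -65, 0 and +65 mm. A free lever moves lightly (2 to 4 N at the tip) and stays where it is left
- flap_hinge (a point): hinge line of the flap: 20 mm above safe_front, running along the safe's y axis
- flap (a joint): opening angle of the bottom-hinged wooden front flap, which carries a black tilt-out bin: 0 shut, 0.75 rad fully down (stop); its top leans out towards the robot as it opens. About 2 to 5 N at the bar; it stays where it is left. It moves only when all three levers are thrown (0.08 rad of play otherwise), and must be fully shut again before a lever can come back
- flap_bar (a point): middle of the flap's pull bar: round steel bar 12 mm thick, 140 mm long along the safe's y axis, 30 mm above the flap's upper edge on two posts at +-64 mm; when shut 240 mm above the table and 6 mm behind the front; it moves with the flap, 220 mm from the hinge line
- flap_bin (a point): middle of the bin's inner floor, turns with the flap; axes x front to back, y across, z up when the flap is shut. Inside the bin: 115 mm front to back, 204 mm across, walls 102 mm high at the back and sides, flap panel 182 mm high in front. With the flap fully down the mouth opens upwards, 130 mm wide, centred about 60 mm in front of the safe's front, its front edge 160 mm and its back edge 190 mm above the table
- lever_a (a joint): angle of lever_a: 0 locked (leans 0.5 rad to the front of the safe), 1.0 rad thrown (leans 0.5 rad to the back). The interlock frees them only one after another, in one fixed order that is not marked: a blocked lever stops after 0.1 rad of play. A thrown lever is held back (0.17 rad of play) while the one that it freed is thrown, so they return in the reverse order, each needing the one before it fully home
- lever_a_knob (a point): centre of the ball knob of lever_a, 55 mm from its pivot; the tip swings front to back (safe's x axis); the three levers look alike (steel stem, black ball knob 18 mm across) and stand 65 mm apart in a row from left to right on top of the safe; the letters are arbitrary and say nothing of place or order
- lever_b (a joint): angle of lever_b: 0 locked (leans 0.5 rad to the front of the safe), 1.0 rad thrown (leans 0.5 rad to the back). The interlock frees them only one after another, in one fixed order that is not marked: a blocked lever stops after 0.1 rad of play. A thrown lever is held back (0.17 rad of play) while the one that it freed is thrown, so they return in the reverse order, each needing the one before it fully home
- lever_b_knob (a point): centre of the ball knob of lever_b, 55 mm from its pivot; the tip swings front to back (safe's x axis); the three levers look alike (steel stem, black ball knob 18 mm across) and stand 65 mm apart in a row from left to right on top of the safe; the letters are arbitrary and say nothing of place or order
- lever_c (a joint): angle of lever_c: 0 locked (leans 0.5 rad to the front of the safe), 1.0 rad thrown (leans 0.5 rad to the back). The interlock frees them only one after another, in one fixed order that is not marked: a blocked lever stops after 0.1 rad of play. A thrown lever is held back (0.17 rad of play) while the one that it freed is thrown, so they return in the reverse order, each needing the one before it fully home
- lever_c_knob (a point): centre of the ball knob of lever_c, 55 mm from its pivot; the tip swings front to back (safe's x axis); the three levers look alike (steel stem, black ball knob 18 mm across) and stand 65 mm apart in a row from left to right on top of the safe; the letters are arbitrary and say nothing of place or order
- glasses_case_mid (a point): centre of a hard wooden spectacles case 130 x 46 x 40 mm (its x, y, z), 120 g; may be absent
- watch_box_mid (a point): centre of a dark wooden watch box 62 x 62 x 50 mm, 180 g; may be absent
- gate_remote_mid (a point): centre of a grey gate remote 84 x 42 x 26 mm, two white buttons on top, 70 g; may be absent
- card_tin_mid (a point): centre of a flat aluminium card tin 92 x 58 x 22 mm, 100 g; may be absent
- bowl: grey bowl 130 mm across, 55 mm high; not part of the job; origin under its centre
- orb: glass orb 66 mm across with a flat foot; not part of the job; origin under its centre
- candle: white cup 70 mm across, 60 mm high; not part of the job; origin under its centre
Mind the look-alikes: they are no part of the job. What is shaped like the part that bears watch_box_mid but pink is not meant.

How it is judged:
By the outcome, as a careful person would: the job done as asked, in the order asked, and still so for the second after the job is handed in, with the robot touching nothing.
Of glasses_case, watch_box, gate_remote, card_tin only 2 to 3 are there at a start; the rules pass over those that are not, and their reading is None.
At some moment in a run one of glasses_case, watch_box, gate_remote, card_tin may be knocked a few centimetres aside while the robot is not near it.
Once in a run the grip may slacken for a moment while it holds something.
It also fails if it takes over 210 s, if anything falls off the work surface, if the arm or the gripper's body presses on something with over 40 N, if the wrist force passes 120 N, or if a joint passes its speed limit or range.

### The arm

A 6-joint arm with a two-finger parallel gripper is mounted at the origin on the work surface. World frame = base frame: x ahead of the robot, y to its left, z up, the work surface at z = 0. Lengths are in m, angles in degrees, forces in N, time in s.
With the tool pointing down it reaches from about 0.3 to 0.75 m from the base axis. Payload 8.5 kg.
Tool frame: the origin (TCP) lies at the very end of the fingers, on their centre line; the grasp point (between the pads) lies behind it (r.grip_depth is the z of the grasp point in the tool frame, in m); z points along the fingers, x is the direction in which the jaws open and shut, and the axes are right-handed (so a half turn about z gives the same grasp; the last joint's range is limited). The gripper opens to 85 mm and grips with 20 to 120 N. Pads are 22 mm wide; open, the fingers measure 114 mm over their backs; the gripper's body (76 mm by 85 mm) begins 54 mm behind the grasp point. The pads swing forward as they close: fully open they stand 13 mm farther back than shut.
Start: joints at [59.628, 21.807, 74.336, -0, 83.858, -12.336], TCP at [0.17, 0.523, 0.231] pointing down, gripper open.
Joint ranges: [-178.18, 178.18], [-50.72, 133.34], [12.68, 142.11], [-81.47, 261.47], [9.98, 163.14], [-165.26, 165.26]. Speed limits (degrees/s): [136.94, 136.94, 180, 180, 180, 180].

### API

Orientations are given as [roll, pitch, yaw] about the fixed x, y, z axes, in that order (R = Rz(yaw) Ry(pitch) Rx(roll)).
In Python, from cell import readout, vision, workorder, r gives the robot as it stands. The module is installed in compiled form; this text tells all that it offers.
- The arm moves only by the tool send_rows, never from a script. Its argument "increments" is a list that holds one entry, the list of rows, each a list of 7 numbers: the turn, a rotation vector about the world's x, y, z in degrees, then the shift along the world's x, y, z in m, then the finger opening in m, from 0 to 0.0854. In form: [[[wx, wy, wz, tx, ty, tz, jaw], ...]]. A call has 1 to 8 rows; each row is the pose to reach, as a shift and turn from the pose commanded when the call began; what a row does not reach only later rows make up. A row lasts 1/8 s, in which the tool goes at most 62.5 mm and 10.7 degrees, less where a joint would pass 70% of its speed; a pose out of reach is approached as far as the arm can. A call with a gripper value outside its range is refused whole. The fingers move at their own pace and stop on an object; "grip_force" is the grip in N (left out, the last holds). Time passes only in rows, so rows that repeat a pose let the fingers close. It gives the time, the measured TCP pose, the force and the opening at its end, in the units of the state.
- readout.get_state(): the state, without advancing time (a new reading comes with each control period).
- vision.grab_frame(name): name is "scene" or "top"; returns (picture, depth): 480x640x3 uint8, red, green, blue; 480x640 float32, m along the optical axis (not along the pixel's ray), 0 where there is no reading.
- vision.camera_model(name): a dict with "mtx" (3x3 intrinsics, pixels), "distortion" ([k1, k2, p1, p2, k3] as OpenCV has them; the pictures are not rectified), "world_to_cam" (4x4, takes a point from world to camera coordinates). Camera axes: x right, y down, z forward; pixel columns grow to the right and rows downward; lengths in m; the calibration is good to about 2 mm. A picture is of the moment at which its call begins. camera_model takes no time and is no camera call.
- workorder.close_job(): hands the job in, once; it reports no verdict.
The state is a dict: "t": time; "joint_pos": joint angles; "joint_velocities": joint speeds; "joint_torque": joint torques, N m; "tcp_pos": TCP position; "ee_rot": TCP orientation; "contact_force": force on the tool from outside, world axes, zero at the start; "ft_torque": the same for the moment, N m; "grip_width": finger opening in m.
Only numpy, scipy, OpenCV 4.12 (cv2) and the standard library are available. Lean on these libraries where they do the work, as an engineer would, in place of code of your own. Each camera call takes 0.05 s, during which the arm holds its last target.

## Working session

There is one attempt and no reset: what is moved stays moved. The work goes in short steps, Python scripts to look and compute and a tool call to move; the robot and the scene stay as the last step left them, time stands still between calls to the robot, and variables do not carry over. Pictures are saved under pics/ and viewed, and the job is handed in when it is done.

Besides the shell and the picture viewer there is one more tool, called as name([rows], argument=value, ...), one row to a line, values as JSON. send_rows: Moves the arm, as the interface text tells. Its arguments: {"type":"object","properties":{"increments":{"type":"array","items":{"type":"array","items":{"type":"array","items":{"type":"number"}}}},"grip_force":{"type":"number"}},"required":["increments"]}

```bash
mkdir -p pics; ls; python3 - <<'E'
from cell import readout, vision, workorder, r
import cv2
print(readout.get_state(), r.grip_depth)
for n in("scene","top"):
    p,d=vision.grab_frame(n); cv2.imwrite(f"pics/{n}0.png",p[:,:,::-1])
    import numpy as np
    np.save(f"{n}0d.npy",d); m=vision.camera_model(n); print(n,m)
E
```

```text
pics
{'t': 0.0, 'joint_pos': array([ 5.96297206e+01,  2.18409405e+01,  7.43842020e+01,  1.34255460e-03,
        8.38578595e+01, -1.23360403e+01]), 'joint_velocities': array([ 0.00011151,  0.06461234,  0.05070734,  0.03926682,  0.01570394,
       -0.01034407]), 'joint_torque': array([ 1.94749441e-04, -4.48451507e+01, -2.31282413e+01, -1.61184175e-04,
        4.64348181e-03,  3.27657347e-05]), 'tcp_pos': array([0.1701223 , 0.52272668, 0.23071549]), 'ee_rot': array([-1.79980963e+02,  8.08005225e-02,  7.19656297e+01]), 'contact_force': array([ 0.24249822,  0.4149875 , -0.5183202 ]), 'ft_torque': array([ 0.02444814, -0.0326559 , -0.03894071]), 'grip_width': 0.08546538819174043} -0.0187
scene {'mtx': array([[572.2666984 ,   0.        , 311.88331978],
       [  0.        , 572.2666984 , 235.55223079],
       [  0.        ,   0.        ,   1.        ]]), 'distortion': array([-0.052024,  0.      ,  0.      ,  0.      ,  0.      ]), 'world_to_cam': array([[-0.99587663,  0.08958503, -0.01429176,  0.46575463],
       [ 0.08065292,  0.80220694, -0.59157344,  0.05652357],
       [-0.04153118, -0.59028684, -0.80612444,  1.48634125],
       [ 0.        ,  0.        ,  0.        ,  1.        ]])}
top {'mtx': array([[446.93862972,   0.        , 317.82665698],
       [  0.        , 446.93862972, 234.67537304],
       [  0.        ,   0.        ,   1.        ]]), 'distortion': array([-0.07331768,  0.        ,  0.        ,  0.        ,  0.        ]), 'world_to_cam': array([[-2.70115551e-02, -9.99633012e-01, -2.05340384e-03,
         2.39266238e-02],
       [-9.98534564e-01,  2.70781233e-02, -4.68561532e-02,
         4.82098150e-01],
       [ 4.68945599e-02,  7.84737141e-04, -9.98899537e-01,
         1.33814780e+00],
       [ 0.00000000e+00,  0.00000000e+00,  0.00000000e+00,
         1.00000000e+00]])}
```

View pics/scene0.png

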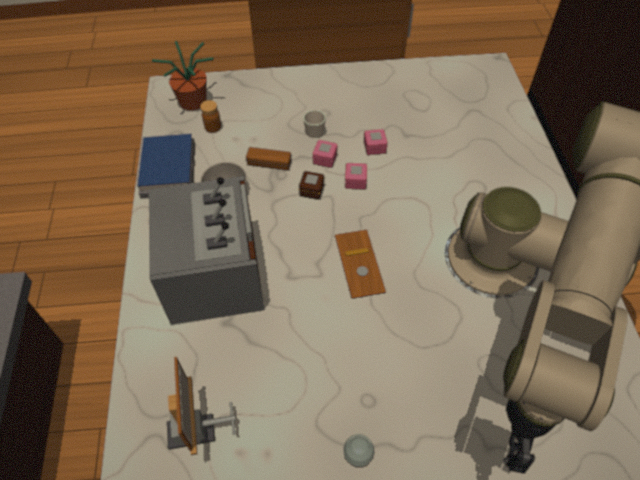

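View pics/top0.png

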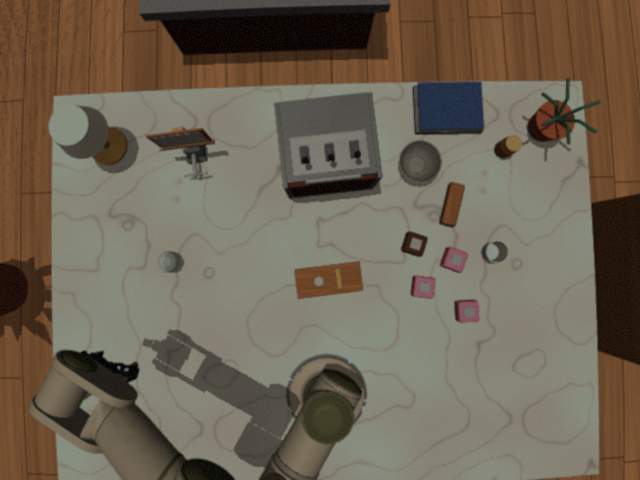

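```bash
cat > h.py <<'E'
from cell import readout, vision, workorder, r
import cv2, numpy as np
def ray(n,px):
    m=vision.camera_model(n); W=m["world_to_cam"]; R=W[:3,:3]; t=W[:3,3]
    u=cv2.undistortPoints(np.array(px,float).reshape(-1,1,2),m["mtx"],m["distortion"])[:,0]
    d=np.c_[u,np.ones(len(u))]@R
    return -R.T@t,d
def plane(n,px,z):
    o,d=ray(n,px); return o+d*((z-o[2])/d[:,2])[:,None]
def proj(n,P):
    m=vision.camera_model(n); W=m["world_to_cam"]
    return cv2.projectPoints(np.array(P,float).reshape(-1,3),cv2.Rodrigues(W[:3,:3])[0],W[:3,3],m["mtx"],m["distortion"])[0][:,0]
def cloud(n,d):
    v,u=np.mgrid[:480,:640]; o,dd=ray(n,np.c_[u.ravel(),v.ravel()].astype(float))
    return (o+dd*d.reshape(-1,1)).reshape(480,640,3)
def crop(p,x0,y0,x1,y1,s,name):
    cv2.imwrite("pics/"+name,cv2.resize(p[y0:y1,x0:x1,::-1],None,fx=s,fy=s,interpolation=cv2.INTER_CUBIC))
def grab(n):
    return vision.grab_frame(n)
E
python3 - <<'E'
from h import *
p=cv2.imread("pics/top0.png")[:,:,::-1]; d=np.load("top0d.npy")
crop(p,265,85,525,330,3,"c1.png")
crop(cv2.imread("pics/scene0.png")[:,:,::-1],130,110,400,310,2.9,"c2.png")
C=cloud("top",d)
def box(mask,name,zmin):
    m=mask&(C[:,:,2]>zmin)
    n,l,s,c=cv2.connectedComponentsWithStats(m.astype(np.uint8))
    for i in range(1,n):
        if s[i,4]>30:
            P=C[l==i]; rr=cv2.minAreaRect(P[:,:2].astype(np.float32)); print(name,c[i].round(),s[i,4],np.round(rr[0],4),np.round(rr[1],4),round(rr[2],1),"z",np.percentile(P[:,2],[10,50,90]).round(3))
ok=d>0
mm=np.zeros((480,640),bool); mm[80:330,140:600]=1
box(mm&ok,"obj",0.012)
for u,v in[(305,153),(330,150),(356,148)]: print(C[v,u])
E
```

```text
obj [556. 119.] 1841 [ 0.7957 -0.7039] [0.1875 0.1817] 77.4 z [0.072 0.092 0.17 ]
obj [448. 107.] 3499 [ 0.8593 -0.3991] [0.2133 0.1506] 89.7 z [0.027 0.049 0.052]
obj [328. 144.] 9505 [ 0.7228 -0.0213] [0.2319 0.2618] 5.0 z [0.204 0.21  0.215]
obj [185. 144.] 1433 [0.7224 0.3872] [0.1545 0.117 ] 74.8 z [0.04  0.137 0.217]
obj [508. 146.] 435 [ 0.7304 -0.5653] [0.0517 0.053 ] 89.4 z [0.03  0.085 0.092]
obj [421. 160.] 1019 [ 0.6908 -0.2972] [0.1258 0.1263] 16.8 z [0.015 0.031 0.054]
obj [452. 204.] 716 [ 0.5638 -0.3948] [0.0482 0.13  ] 74.3 z [0.03  0.039 0.043]
obj [414. 243.] 490 [ 0.4476 -0.2749] [0.0638 0.0624] 69.9 z [0.042 0.049 0.053]
obj [497. 251.] 342 [ 0.4166 -0.5164] [0.0715 0.0678] 88.0 z [0.018 0.045 0.06 ]
obj [454. 259.] 489 [ 0.3972 -0.393 ] [0.0642 0.0627] 67.8 z [0.037 0.049 0.053]
obj [168. 261.] 372 [0.4134 0.4578] [0.0561 0.063 ] 89.8 z [0.037 0.054 0.062]
obj [423. 287.] 495 [ 0.3188 -0.2973] [0.0649 0.0627] 81.6 z [0.041 0.049 0.053]
obj [466. 310.] 500 [ 0.2434 -0.4249] [0.0634 0.0626] 4.2 z [0.031 0.049 0.052]
[0.6804077  0.03765107 0.23803489]
[ 0.68640543 -0.02604462  0.23798633]
[ 0.68827777 -0.09170114  0.24452456]
```

View pics/c1.png

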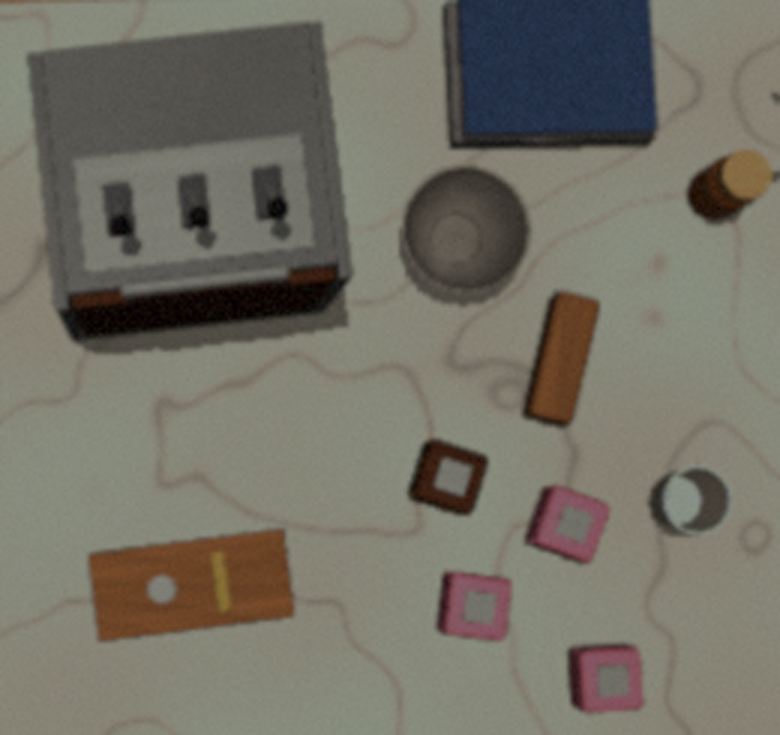

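View pics/c2.png

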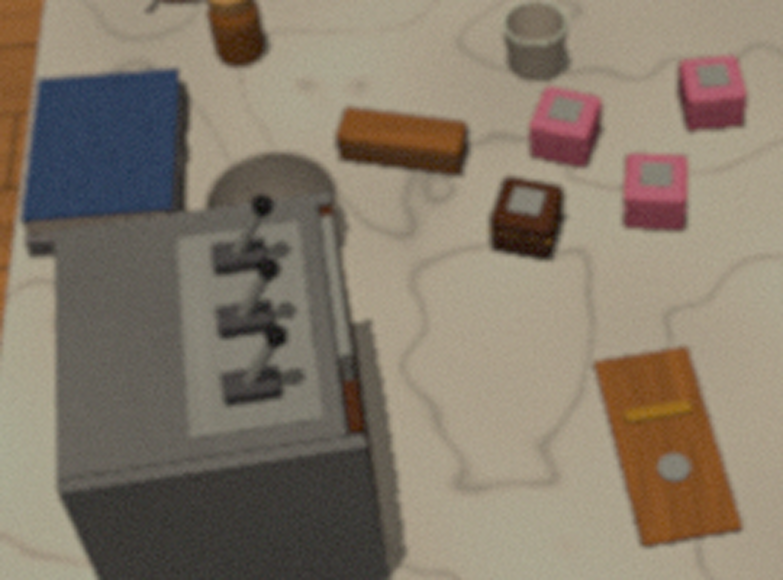

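```bash
cat >> h.py <<'E'
PSI=np.radians(5.0); S=np.array([.6082,-.0313,0])
EX=np.array([np.cos(PSI),np.sin(PSI),0]); EY=np.array([-np.sin(PSI),np.cos(PSI),0])
def sw(x,y,z): return S+EX*x+EY*y+np.array([0,0,z])
E
python3 - <<'E'
from h import *
from scipy.ndimage import center_of_mass
P=[sw(.08-.0264,y,.225+.0483) for y in(-.065,0,.065)]+[sw(0.006,y,.24) for y in(-.07,.07)]+[sw(a,b,.21) for a in(0,.23) for b in(-.13,.13)]
print(np.round(P,4))
for n in("top","scene"):
    im=cv2.imread(f"pics/{n}0.png")
    for q in proj(n,P): cv2.drawMarker(im,(int(round(q[0]*1)),int(round(q[1]))),(0,255,0),cv2.MARKER_CROSS,5)
    a=im[85:205,265:395] if n=="top" else im[160:330,130:280]
    cv2.imwrite(f"pics/chk_{n}.png",cv2.resize(a,None,fx=4,fy=4,interpolation=cv2.INTER_NEAREST)[:600])
E
```

```text
[[ 0.6673 -0.0914  0.2733]
 [ 0.6616 -0.0266  0.2733]
 [ 0.6559  0.0381  0.2733]
 [ 0.6203 -0.1005  0.24  ]
 [ 0.6081  0.039   0.24  ]
 [ 0.6195 -0.1608  0.21  ]
 [ 0.5969  0.0982  0.21  ]
 [ 0.8487 -0.1408  0.21  ]
 [ 0.826   0.1183  0.21  ]]
```

View pics/chk_top.png

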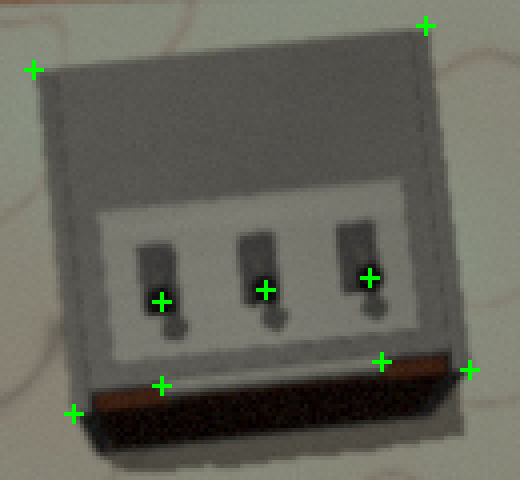

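View pics/chk_scene.png

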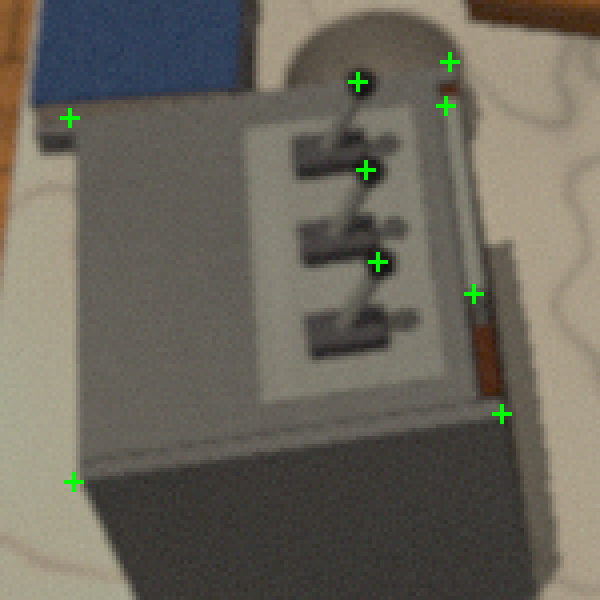

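send_rows([
  [[0,0,0,0.02,-0.02,0.05,0],[0,0,-10,0.05,-0.06,0.09,0],[0,0,-20,0.09,-0.1,0.1,0],[0,0,-30,0.13,-0.14,0.1,0],[0,0,-40,0.17,-0.185,0.1,0],[0,0,-50,0.21,-0.225,0.1,0],[0,0,-60,0.25,-0.27,0.1,0],[0,0,-67,0.29,-0.31,0.1,0]],
])

```text
t: 1.1
tcp_pos: [0.4613, 0.2112, 0.3312]
ee_rot: [-180.0, 0.0, 4.7]
contact_force: [0.3, 1.9, 0.2]
grip_width: -0.0001
```

send_rows([
  [[0,0,0,0.04,-0.045,0,0],[0,0,0,0.08,-0.09,0,0],[0,0,0,0.12,-0.13,0,0],[0,0,0,0.1645,-0.1776,0,0],[0,0,0,0.1645,-0.1776,0,0],[0,0,0,0.1645,-0.1776,-0.02,0]],
])

```text
t: 1.85
tcp_pos: [0.6253, 0.035, 0.3116]
ee_rot: [180.0, -0.1, 4.9]
contact_force: [-0.4, 0.4, -0.3]
grip_width: -0.0001
```

send_rows([
  [[0,0,0,0,0,-0.025,0],[0,0,0,0,0,-0.05,0],[0,0,0,0,0,-0.05,0]],
])

```text
t: 2.22
tcp_pos: [0.6238, 0.036, 0.2598]
ee_rot: [-179.9, 0.2, 5.0]
contact_force: [-0.3, 0.3, 0.5]
grip_width: 0.0001
```

```bash
python3 - <<'E'
from h import *
print(readout.get_state()["tcp_pos"],readout.get_state()["contact_force"])
p,d=grab("top"); cv2.imwrite("pics/t1.png",p[:,:,::-1])
p,d=grab("scene"); crop(p,130,130,330,280,4,"s1.png")
E
```

```text
[0.62377204 0.03604575 0.259805  ] [-0.33208074  0.32336254  0.47404572]
```

View pics/t1.png

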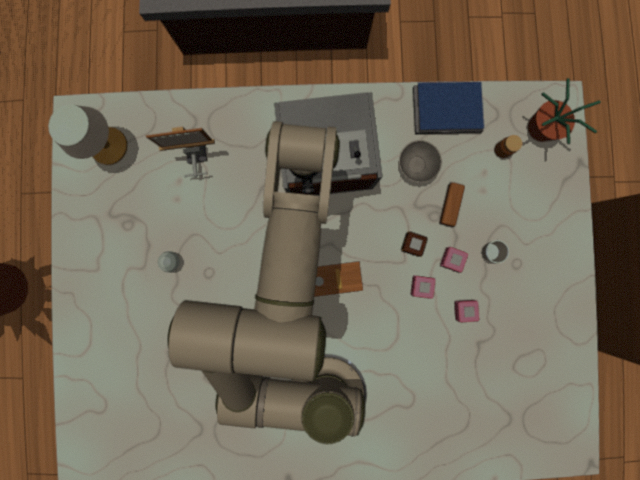

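View pics/s1.png

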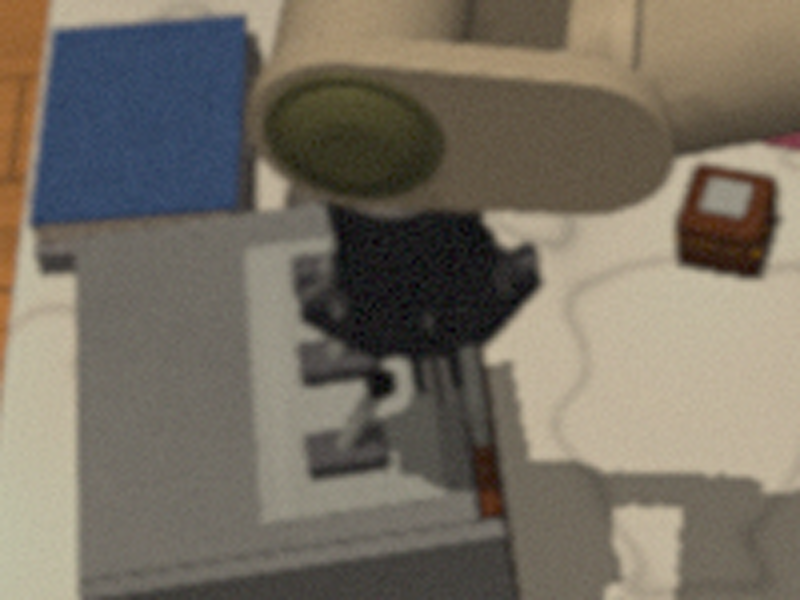

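send_rows([
  [[0,0,0,0.004,0,0,0],[0,0,0,0.008,0.001,0,0],[0,0,0,0.01,0.001,0,0],[0,0,0,0.012,0.001,0,0],[0,0,0,0.012,0.001,0,0]],
])

```text
t: 2.95
tcp_pos: [0.637, 0.0364, 0.2612]
ee_rot: [-180.0, -0.0, 5.0]
contact_force: [-1.8, -0.3, 0.5]
grip_width: 0.0001
```

send_rows([
  [[0,0,0,0.001,0,0,0],[0,0,0,0.002,0,0,0],[0,0,0,0.002,0,0,0]],
])

```text
t: 3.32
tcp_pos: [0.6381, 0.0364, 0.2614]
ee_rot: [-180.0, 0.1, 5.0]
contact_force: [-6.3, 0.5, 3.4]
grip_width: -0.0002
```

send_rows([
  [[0,0,0,0.001,0,0,0],[0,0,0,0.001,0,0,0]],
])

```text
t: 3.58
tcp_pos: [0.6385, 0.0364, 0.2616]
ee_rot: [-180.0, 0.2, 5.0]
contact_force: [-9.6, -0.2, 5.0]
grip_width: 0.0001
```

send_rows([
  [[0,0,0,-0.015,-0.001,0,0],[0,0,0,-0.009,-0.066,0,0],[0,0,0,-0.009,-0.066,0,0],[0,0,0,-0.003,-0.065,0,0],[0,0,0,0.001,-0.065,0,0],[0,0,0,0.003,-0.065,0,0],[0,0,0,0.004,-0.065,0,0],[0,0,0,0.004,-0.065,0,0]],
])

```text
t: 4.58
tcp_pos: [0.6433, -0.0277, 0.2615]
ee_rot: [-180.0, 0.1, 5.0]
contact_force: [-6.3, 1.0, 4.4]
grip_width: 0.0001
```

send_rows([
  [[0,0,0,0.001,0,0,0],[0,0,0,0.002,0,0,0],[0,0,0,0.002,0,0,0]],
])

```text
t: 4.95
tcp_pos: [0.644, -0.0277, 0.2617]
ee_rot: [-179.9, 0.3, 5.0]
contact_force: [-13.2, 0.7, 5.6]
grip_width: 0.0001
```

Middle is blocked too; try the right one.

send_rows([
  [[0,0,0,-0.016,-0.001,0,0],[0,0,0,-0.01,-0.066,0,0],[0,0,0,-0.01,-0.066,0,0],[0,0,0,-0.004,-0.065,0,0],[0,0,0,0.001,-0.065,0,0],[0,0,0,0.003,-0.065,0,0],[0,0,0,0.003,-0.065,0,0]],
])

```text
t: 5.82
tcp_pos: [0.6491, -0.0929, 0.2612]
ee_rot: [-180.0, -0.0, 5.0]
contact_force: [0.2, 0.2, 0.1]
grip_width: 0.0
```

send_rows([
  [[0,0,0,0.001,0,0,0],[0,0,0,0.002,0,0,0],[0,0,0,0.002,0,0,0]],
])

```text
t: 6.2
tcp_pos: [0.6508, -0.0936, 0.2614]
ee_rot: [180.0, -0.0, 5.0]
contact_force: [-1.5, 0.0, 0.3]
grip_width: -0.0001
```

send_rows([
  [[0,0,0,0.002,0,0,0],[0,0,0,0.004,0,0,0],[0,0,0,0.004,0,0,0]],
])

```text
t: 6.58
tcp_pos: [0.6551, -0.0938, 0.2612]
ee_rot: [180.0, -0.0, 5.0]
contact_force: [-1.1, -0.0, 1.7]
grip_width: -0.0
```

send_rows([
  [[0,0,0,0.002,0,0,0],[0,0,0,0.004,0,0,0],[0,0,0,0.004,0,0,0]],
])

```text
t: 6.95
tcp_pos: [0.6591, -0.0937, 0.2612]
ee_rot: [-180.0, -0.0, 5.0]
contact_force: [-0.6, -0.6, 0.7]
grip_width: -0.0
```

send_rows([
  [[0,0,0,0.006,0.0005,0,0],[0,0,0,0.012,0.001,0,0],[0,0,0,0.018,0.0015,0,0],[0,0,0,0.024,0.002,0,0],[0,0,0,0.03,0.0026,0,0],[0,0,0,0.034,0.003,0,0],[0,0,0,0.034,0.003,0,0]],
])

```text
t: 7.82
tcp_pos: [0.6933, -0.0905, 0.2611]
ee_rot: [-180.0, -0.0, 5.0]
contact_force: [0.0, 0.3, -0.7]
grip_width: -0.0001
```

send_rows([
  [[0,0,0,0.002,0,0,0],[0,0,0,0.003,0,0,0],[0,0,0,0.004,0,0,0],[0,0,0,0.004,0,0,0]],
])

```text
t: 8.32
tcp_pos: [0.6964, -0.0906, 0.2612]
ee_rot: [-180.0, 0.1, 5.0]
contact_force: [-5.1, 0.2, -1.9]
grip_width: 0.0003
```

send_rows([
  [[0,0,0,0.001,0,0,0],[0,0,0,0.002,0,0,0],[0,0,0,0.002,0,0,0]],
])

```text
t: 8.7
tcp_pos: [0.6969, -0.0906, 0.2612]
ee_rot: [-179.9, 0.3, 4.9]
contact_force: [-14.1, -0.4, 0.7]
grip_width: 0.0
```

send_rows([
  [[0,0,0,-0.035,-0.003,0,0],[0,0,0,-0.07,-0.006,0,0],[0,0,0,-0.075,0.03,0,0],[0,0,0,-0.077,0.063,0,0],[0,0,0,-0.077,0.063,0,0],[0,0,0,-0.062,0.063,0,0],[0,0,0,-0.057,0.063,0,0],[0,0,0,-0.057,0.063,0,0]],
])

```text
t: 9.7
tcp_pos: [0.642, -0.0282, 0.2611]
ee_rot: [180.0, -0.0, 4.9]
contact_force: [0.2, 0.2, -0.4]
grip_width: 0.0
```

send_rows([
  [[0,0,0,0.002,0,0,0],[0,0,0,0.004,0,0,0],[0,0,0,0.004,0,0,0]],
])

```text
t: 10.07
tcp_pos: [0.644, -0.0279, 0.2616]
ee_rot: [-180.0, 0.3, 4.9]
contact_force: [-11.2, -1.5, 3.7]
grip_width: -0.0
```

send_rows([
  [[0,0,0,-0.018,-0.001,0,0],[0,0,0,-0.026,0.03,0,0],[0,0,0,-0.028,0.064,0,0],[0,0,0,-0.028,0.064,0,0],[0,0,0,-0.014,0.064,0,0],[0,0,0,-0.01,0.064,0,0],[0,0,0,-0.01,0.064,0,0]],
])

```text
t: 10.95
tcp_pos: [0.6359, 0.0358, 0.2611]
ee_rot: [180.0, 0.0, 4.9]
contact_force: [0.1, -0.2, -0.1]
grip_width: -0.0002
```

send_rows([
  [[0,0,0,0.002,0,0,0],[0,0,0,0.004,0,0,0],[0,0,0,0.004,0,0,0]],
])

```text
t: 11.32
tcp_pos: [0.6398, 0.0363, 0.2615]
ee_rot: [180.0, -0.0, 5.0]
contact_force: [-1.1, -0.8, 1.3]
grip_width: 0.0002
```

send_rows([
  [[0,0,0,0.004,0.0003,0,0],[0,0,0,0.01,0.001,0,0],[0,0,0,0.016,0.0015,0,0],[0,0,0,0.022,0.002,0,0],[0,0,0,0.03,0.0026,0,0],[0,0,0,0.038,0.003,0,0],[0,0,0,0.042,0.0035,0,0],[0,0,0,0.042,0.0035,0,0]],
])

```text
t: 12.32
tcp_pos: [0.6823, 0.0398, 0.261]
ee_rot: [180.0, -0.0, 5.0]
contact_force: [0.4, 0.1, -0.4]
grip_width: -0.0001
```

send_rows([
  [[0,0,0,0.002,0,0,0],[0,0,0,0.004,0,0,0],[0,0,0,0.005,0,0,0],[0,0,0,0.005,0,0,0]],
])

```text
t: 12.82
tcp_pos: [0.6856, 0.0399, 0.2612]
ee_rot: [-180.0, 0.2, 5.0]
contact_force: [-9.7, -0.3, -0.1]
grip_width: 0.0001
```

send_rows([
  [[0,0,0,0.001,0,0,0],[0,0,0,0.001,0,0,0],[0,0,0,-0.03,-0.003,0,0],[0,0,0,-0.066,-0.006,0,0],[0,0,0,-0.066,-0.035,0,0],[0,0,0,-0.062,-0.067,0,0],[0,0,0,-0.062,-0.067,0,0],[0,0,0,-0.046,-0.067,0,0]],
])

```text
t: 13.82
tcp_pos: [0.6408, -0.0269, 0.2621]
ee_rot: [180.0, -0.1, 4.9]
contact_force: [-0.2, -0.3, 0.3]
grip_width: -0.0
```

send_rows([
  [[0,0,0,0.002,0,0,0],[0,0,0,0.004,0,0,0],[0,0,0,0.006,0,0,0],[0,0,0,0.006,0,0,0]],
])

```text
t: 14.32
tcp_pos: [0.6468, -0.0269, 0.2614]
ee_rot: [-180.0, -0.0, 5.0]
contact_force: [-1.3, -0.3, 1.4]
grip_width: 0.0001
```

Free. Throw it (stop expected at x about 0.691).

send_rows([
  [[0,0,0,0.006,0.0005,0,0],[0,0,0,0.012,0.001,0,0],[0,0,0,0.018,0.0015,0,0],[0,0,0,0.024,0.002,0,0],[0,0,0,0.032,0.0026,0,0],[0,0,0,0.038,0.003,0,0],[0,0,0,0.041,0.0035,0,0],[0,0,0,0.041,0.0035,0,0]],
])

```text
t: 15.32
tcp_pos: [0.6882, -0.0236, 0.2613]
ee_rot: [180.0, -0.0, 5.0]
contact_force: [-0.1, 0.1, -0.2]
grip_width: 0.0002
```

send_rows([
  [[0,0,0,0.002,0,0,0],[0,0,0,0.004,0,0,0],[0,0,0,0.006,0,0,0],[0,0,0,0.006,0,0,0]],
])

```text
t: 15.82
tcp_pos: [0.6913, -0.0236, 0.2613]
ee_rot: [-179.9, 0.4, 4.9]
contact_force: [-16.6, -0.3, 1.6]
grip_width: 0.0003
```

send_rows([
  [[0,0,0,-0.025,-0.002,0,0],[0,0,0,-0.052,-0.0045,0,0],[0,0,0,-0.052,-0.0045,0,0],[0,0,0,-0.052,-0.0045,-0.016,0],[0,0,0,-0.052,-0.0045,-0.031,0],[0,0,0,-0.052,-0.0045,-0.031,0]],
])

```text
t: 16.58
tcp_pos: [0.6418, -0.028, 0.2288]
ee_rot: [-180.0, 0.1, 5.0]
contact_force: [0.0, 0.7, 0.4]
grip_width: 0.0002
```

```bash
python3 - <<'E'
from h import *
p,d=grab("scene"); crop(p,130,130,330,280,4,"s2.png")
p,d=grab("top"); crop(p,250,80,410,210,4,"t2.png")
E
```

```text
(no output)
```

View pics/s2.png

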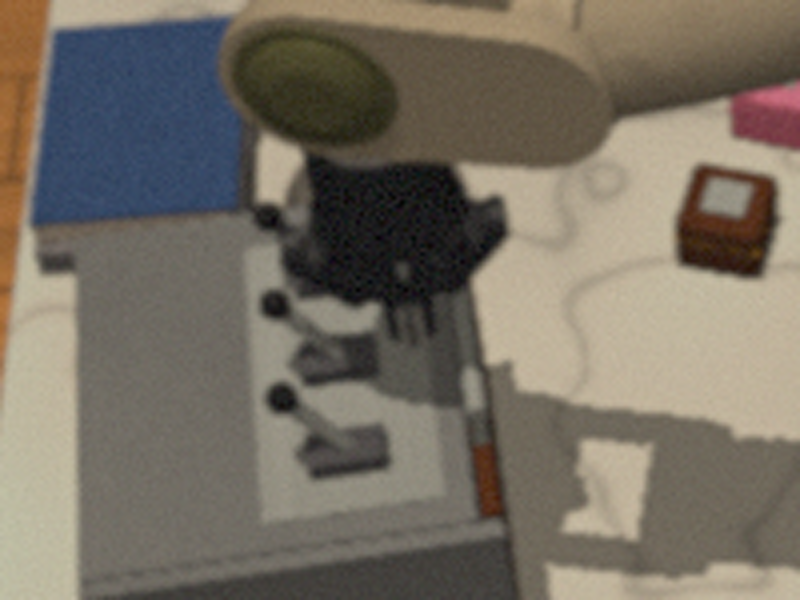

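send_rows([
  [[0,0,0,-0.008,-0.0007,0,0],[0,0,0,-0.016,-0.0014,0,0],[0,0,0,-0.028,-0.0025,-0.001,0],[0,0,0,-0.04,-0.0035,-0.002,0],[0,0,0,-0.04,-0.0035,-0.002,0]],
])

```text
t: 17.3
tcp_pos: [0.601, -0.0317, 0.2291]
ee_rot: [180.0, -0.0, 4.9]
contact_force: [-1.1, -0.3, 0.5]
grip_width: -0.0
```

send_rows([
  [[0,0,0,-0.016,-0.0014,-0.003,0],[0,0,0,-0.032,-0.0028,-0.006,0],[0,0,0,-0.048,-0.0042,-0.011,0],[0,0,0,-0.064,-0.0055,-0.0175,0],[0,0,0,-0.078,-0.0068,-0.025,0],[0,0,0,-0.092,-0.008,-0.033,0],[0,0,0,-0.105,-0.009,-0.042,0],[0,0,0,-0.105,-0.009,-0.042,0]],
])

```text
t: 18.3
tcp_pos: [0.4962, -0.0406, 0.1861]
ee_rot: [-180.0, 0.1, 4.9]
contact_force: [-0.1, -0.5, 0.5]
grip_width: 0.0001
```

```bash
python3 - <<'E'
from h import *
p,d=grab("scene"); crop(p,130,130,330,280,4,"s3.png")
E
```

```text
(no output)
```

View pics/s3.png

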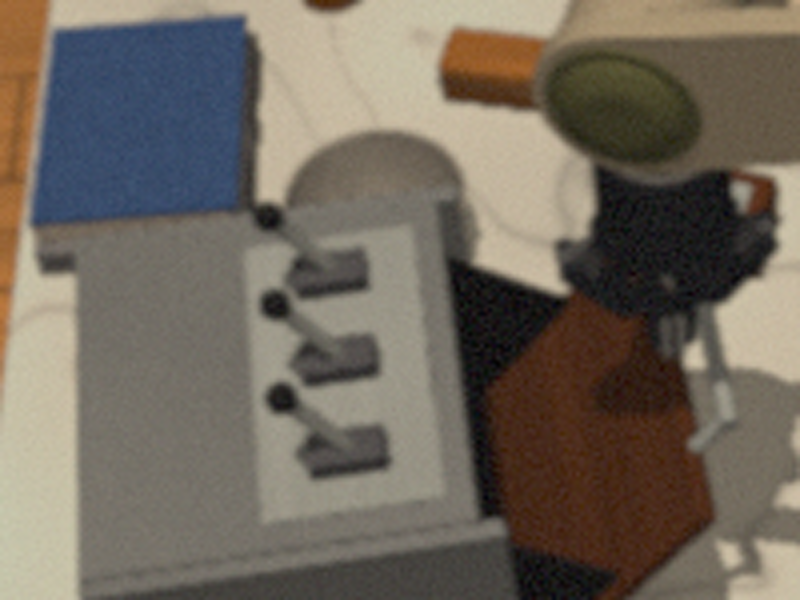

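send_rows([
  [[0,0,0,-0.005,-0.0004,-0.004,0],[0,0,0,-0.01,-0.0009,-0.008,0],[0,0,0,-0.013,-0.0012,-0.011,0],[0,0,0,-0.013,-0.0012,-0.011,0]],
])

```text
t: 18.85
tcp_pos: [0.4834, -0.0418, 0.1751]
ee_rot: [-180.0, 0.1, 5.0]
contact_force: [1.2, 0.2, -0.4]
grip_width: 0.0001
```

send_rows([
  [[0,0,0,-0.002,0,-0.001,0],[0,0,0,-0.003,0,-0.002,0],[0,0,0,-0.003,0,-0.002,0]],
])

```text
t: 19.23
tcp_pos: [0.4811, -0.042, 0.1735]
ee_rot: [180.0, -0.1, 5.0]
contact_force: [3.3, -0.9, 0.2]
grip_width: 0.0
```

send_rows([
  [[0,0,0,-0.002,0,-0.001,0],[0,0,0,-0.003,0,-0.001,0],[0,0,0,-0.003,0,-0.001,0]],
])

```text
t: 19.6
tcp_pos: [0.4808, -0.0421, 0.1736]
ee_rot: [179.9, -0.5, 4.9]
contact_force: [13.6, 2.5, 2.0]
grip_width: -0.0002
```

send_rows([
  [[0,0,0,0.008,0.001,0,0],[0,0,0,0.01,0.001,0.03,0],[0,0,0,0.01,0.001,0.09,0],[0,0,0,0.01,0.0,0.14,0.05],[0,0,0,0.01,0.0,0.16,0.0854],[0,0,0,0.01,0.0,0.16,0.0854]],
])

```text
t: 20.35
tcp_pos: [0.4878, -0.0418, 0.3329]
ee_rot: [180.0, -0.1, 5.0]
contact_force: [0.7, 0.1, 0.4]
grip_width: 0.0547
```

```bash
cat >> h.py <<'E'
def objs(C,zmin=.015,verbose=1):
    out=[]
    mm=np.zeros((480,640),bool); mm[80:340,390:600]=1
    m=mm&(C[:,:,2]>zmin)&(C[:,:,2]<.15)
    n,l,s,c=cv2.connectedComponentsWithStats(m.astype(np.uint8))
    for i in range(1,n):
        if s[i,4]>200:
            P=C[l==i]; zt=np.percentile(P[:,2],70); P=P[P[:,2]>zt-.006]
            rr=cv2.minAreaRect(P[:,:2].astype(np.float32)); b=cv2.boxPoints(rr); e=[b[1]-b[0],b[2]-b[1]]; e=max(e,key=np.linalg.norm)
            print(c[i].round(),np.round(rr[0],4),np.round(rr[1],4),"longdir",round(np.degrees(np.arctan2(e[1],e[0])),1),"ztop",round(zt,3))
E
python3 - <<'E'
from h import *
print(readout.get_state()["tcp_pos"])
p,d=grab("top"); cv2.imwrite("pics/t4.png",p[:,:,::-1])
objs(cloud("top",d))
p,d=grab("scene"); crop(p,130,130,400,280,2.9,"s4.png")
E
```

```text
[ 0.48775346 -0.0417999   0.33291807]
[448. 107.] [ 0.8609 -0.4007] [0.199  0.1473] longdir 89.2 ztop 0.05
[552. 121.] [ 0.7998 -0.6999] [0.1181 0.1202] longdir -81.9 ztop 0.092
[508. 146.] [ 0.7313 -0.5665] [0.0483 0.0497] longdir -77.6 ztop 0.089
[421. 160.] [ 0.6905 -0.2972] [0.1259 0.1268] longdir -72.6 ztop 0.047
[466. 198.] [ 0.5812 -0.4401] [0.047  0.1283] longdir -16.7 ztop 0.04
[414. 243.] [ 0.4476 -0.2753] [0.0623 0.0621] longdir 70.3 ztop 0.05
[498. 251.] [ 0.4168 -0.5148] [0.0701 0.0679] longdir 63.9 ztop 0.056
[454. 259.] [ 0.3968 -0.393 ] [0.0608 0.0619] longdir -20.7 ztop 0.051
[423. 287.] [ 0.3192 -0.2967] [0.0635 0.0614] longdir 82.6 ztop 0.051
[467. 311.] [ 0.244  -0.4249] [0.0625 0.0592] longdir 2.9 ztop 0.05
```

View pics/t4.png

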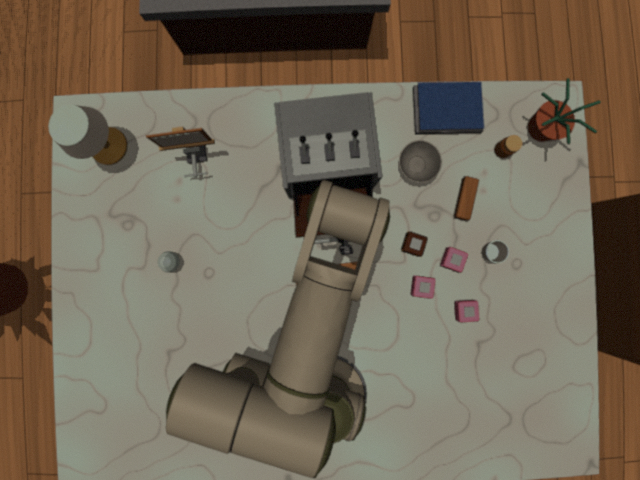

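View pics/s4.png

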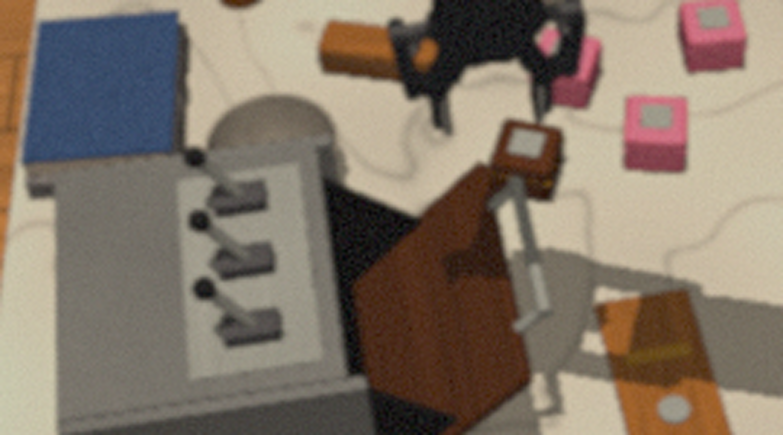

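send_rows([
  [[0,0,9,0.012,-0.05,0,0.0854],[0,0,19,0.024,-0.1,0,0.0854],[0,0,29,0.036,-0.15,-0.01,0.0854],[0,0,39,0.048,-0.2,-0.03,0.0854],[0,0,49,0.06,-0.25,-0.06,0.0854],[0,0,59,0.072,-0.3,-0.1,0.0854],[0,0,68,0.084,-0.35,-0.14,0.0854],[0,0,68.5,0.0932,-0.3983,-0.19,0.0854]],
])

```text
t: 21.45
tcp_pos: [0.579, -0.4324, 0.1482]
ee_rot: [-179.9, -0.1, 73.6]
contact_force: [-0.0, 1.1, -0.6]
grip_width: 0.0856
```

send_rows([
  [[0,0,0,0,0,0,0.0854],[0,0,0,0,0,-0.03,0.0854],[0,0,0,0,0,-0.06,0.0854],[0,0,0,0,0,-0.06,0.0854]],
])

```text
t: 21.95
tcp_pos: [0.5785, -0.4295, 0.0893]
ee_rot: [-179.7, -0.2, 73.5]
contact_force: [-0.2, 1.0, 0.6]
grip_width: 0.0852
```

```bash
python3 - <<'E'
from h import *
p,d=grab("scene"); crop(p,200,90,400,220,4,"s5.png")
E
```

```text
(no output)
```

View pics/s5.png

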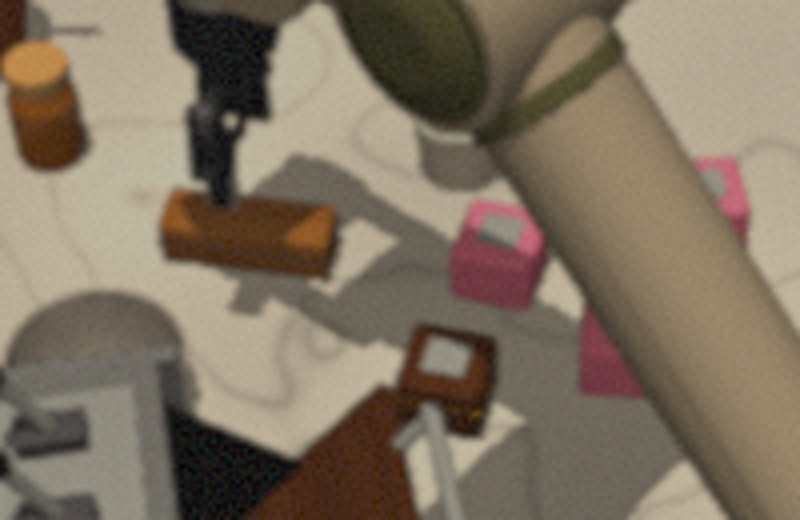

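send_rows([
  [[0,0,0,0.0027,-0.0106,0,0.0854],[0,0,0,0.0027,-0.0106,-0.02,0.0854],[0,0,0,0.0027,-0.0106,-0.04,0.0854],[0,0,0,0.0027,-0.0106,-0.04,0.0854]],
])

```text
t: 22.5
tcp_pos: [0.5818, -0.4421, 0.0512]
ee_rot: [-180.0, -0.0, 73.5]
contact_force: [0.5, -0.2, -0.4]
grip_width: 0.0857
```

```bash
python3 - <<'E'
from h import *
print(readout.get_state()["tcp_pos"])
p,d=grab("scene"); crop(p,200,90,400,220,4,"s6.png")
E
```

```text
[ 0.58183296 -0.44210096  0.05122937]
```

View pics/s6.png

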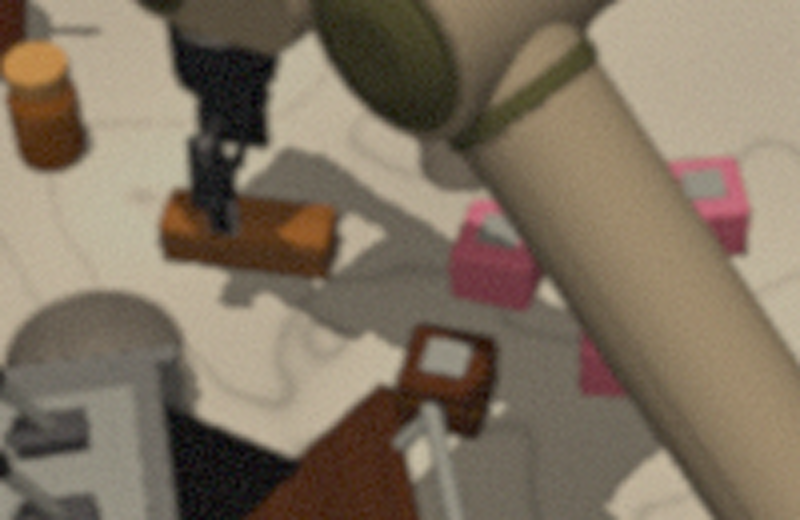

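send_rows([
  [[0,0,0,0,0.002,-0.02,0.0854],[0,0,0,0,0.002,-0.04,0.0854],[0,0,0,0,0.002,-0.041,0.0854],[0,0,0,0,0.002,-0.041,0.0854]],
])

```text
t: 23.05
tcp_pos: [0.5822, -0.4402, 0.0112]
ee_rot: [179.9, 0.0, 73.5]
contact_force: [0.3, -1.2, -0.1]
grip_width: 0.0852
```

send_rows([
  [[0,0,0,0,0,0,0.03],[0,0,0,0,0,0,0.03],[0,0,0,0,0,0,0.03],[0,0,0,0,0,0,0.03],[0,0,0,0,0,0,0.03]],
], grip_force=50)

```text
t: 23.68
tcp_pos: [0.5822, -0.44, 0.0111]
ee_rot: [179.9, 0.0, 73.5]
contact_force: [0.2, 0.1, 4.5]
grip_width: 0.045
```

send_rows([
  [[0,0,0,0,0,0.03,0.03],[0,0,0,0,0,0.07,0.03],[0,0,-5,0,0.02,0.12,0.03],[0,0,-14,0,0.06,0.17,0.03],[0,0,-23,-0.005,0.1,0.21,0.03],[0,0,-32,-0.01,0.14,0.25,0.03],[0,0,-41,-0.015,0.19,0.27,0.03],[0,0,-50,-0.02,0.24,0.28,0.03]],
])

```text
t: 24.68
tcp_pos: [0.5616, -0.1983, 0.2912]
ee_rot: [180.0, -0.0, 23.1]
contact_force: [0.6, 0.6, -0.8]
grip_width: 0.0451
```

```bash
python3 - <<'E'
from h import *
p,d=grab("scene"); crop(p,130,90,400,290,2.9,"s7.png")
print(readout.get_state()["grip_width"])
E
```

```text
0.04519525524511853
```

View pics/s7.png

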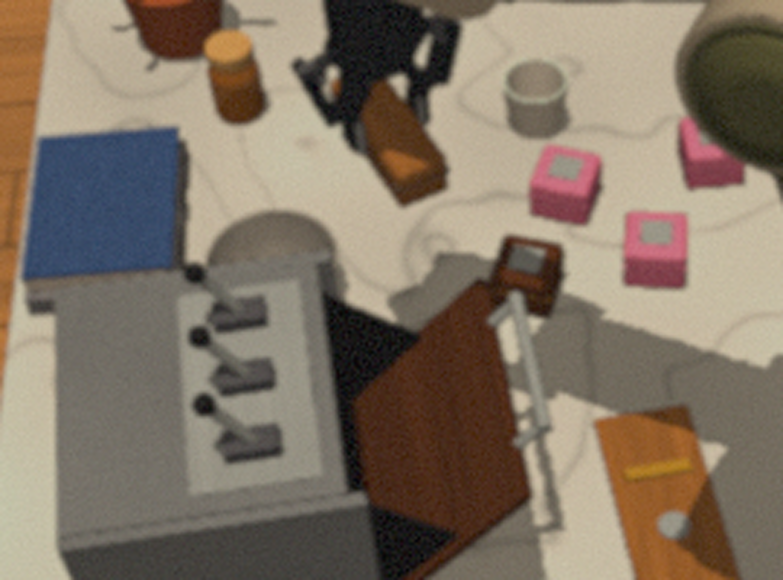

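send_rows([
  [[0,0,-9,-0.004,0.05,0,0.03],[0,0,-18,-0.008,0.1,0,0.03],[0,0,-18,-0.008,0.16,0,0.03],[0,0,-18,-0.008,0.16,0,0.03],[0,0,-18,-0.008,0.16,-0.03,0.03],[0,0,-18,-0.008,0.16,-0.06,0.03],[0,0,-18,-0.008,0.16,-0.06,0.03]],
])

```text
t: 25.6
tcp_pos: [0.5531, -0.0402, 0.2284]
ee_rot: [-179.9, 0.3, 5.4]
contact_force: [-0.5, -0.4, -0.3]
grip_width: 0.045
```

```bash
python3 - <<'E'
from h import *
p,d=grab("scene"); crop(p,130,130,330,280,4,"s8.png")
E
```

```text
(no output)
```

View pics/s8.png

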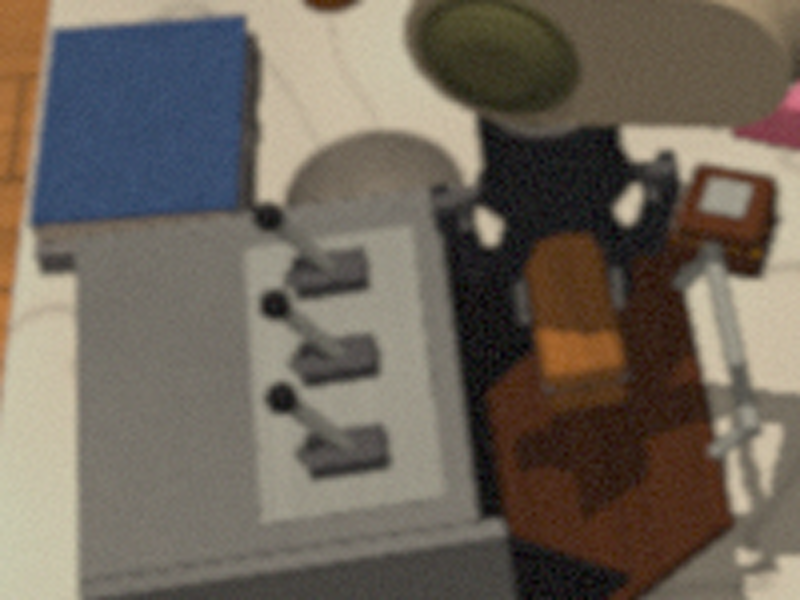

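send_rows([
  [[0,0,0,-0.008,0.003,-0.02,0.03],[0,0,0,-0.008,0.003,-0.045,0.03],[0,0,0,-0.008,0.003,-0.07,0.03],[0,0,0,-0.008,0.003,-0.075,0.03],[0,0,0,-0.008,0.003,-0.078,0.03],[0,0,0,-0.008,0.003,-0.078,0.03]],
])

```text
t: 26.4
tcp_pos: [0.5464, -0.037, 0.1534]
ee_rot: [180.0, -0.1, 5.5]
contact_force: [0.1, 1.6, -0.8]
grip_width: 0.0453
```

send_rows([
  [[0,0,0,0,0,-0.004,0.03],[0,0,0,0,0,-0.006,0.03],[0,0,0,0,0,-0.006,0.03]],
])

```text
t: 26.78
tcp_pos: [0.5459, -0.0368, 0.1463]
ee_rot: [-180.0, 0.0, 5.5]
contact_force: [-0.4, -0.2, -1.0]
grip_width: 0.0449
```

send_rows([
  [[0,0,0,0.003,0,-0.004,0.03],[0,0,0,0.003,0,-0.008,0.03],[0,0,0,0.003,0,-0.01,0.03],[0,0,0,0.003,0,-0.01,0.03]],
])

```text
t: 27.28
tcp_pos: [0.5492, -0.0368, 0.1364]
ee_rot: [-180.0, -0.0, 5.5]
contact_force: [1.5, -0.3, -0.5]
grip_width: 0.0451
```

```bash
python3 - <<'E'
from h import *
p,d=grab("scene"); crop(p,130,130,330,280,4,"s9.png")
E
```

```text
(no output)
```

View pics/s9.png

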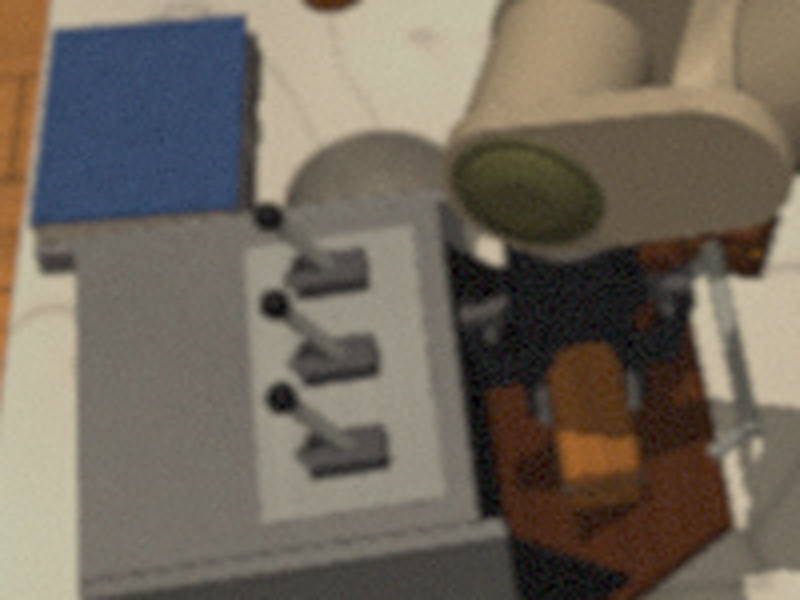

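send_rows([
  [[0,0,0,0,0,0,0.055],[0,0,0,0,0,0,0.06],[0,0,0,0,0,0,0.06],[0,0,0,-0.003,0,0.03,0.06],[0,0,0,-0.003,0,0.08,0.06],[0,0,0,-0.01,0,0.14,0.07],[0,0,0,-0.02,-0.04,0.17,0.0854],[0,0,0,-0.05,-0.09,0.17,0.0854]],
])

```text
t: 28.32
tcp_pos: [0.4994, -0.1276, 0.3087]
ee_rot: [179.8, -0.2, 5.6]
contact_force: [0.8, -1.2, -1.1]
grip_width: 0.0857
```

```bash
python3 - <<'E'
from h import *
print(readout.get_state()["tcp_pos"],readout.get_state()["ee_rot"])
p,d=grab("top"); cv2.imwrite("pics/t10.png",p[:,:,::-1])
objs(cloud("top",d))
p,d=grab("scene"); crop(p,130,130,400,310,2.9,"s10.png")
E
```

```text
[ 0.49943056 -0.12763535  0.30868245] [179.83892351  -0.24472614   5.59632875]
[448. 107.] [ 0.8609 -0.4002] [0.1986 0.147 ] longdir 89.5 ztop 0.05
[552. 121.] [ 0.802  -0.6984] [0.1165 0.1218] longdir -53.3 ztop 0.092
[508. 146.] [ 0.7314 -0.5678] [0.0474 0.0502] longdir -7.9 ztop 0.09
[421. 160.] [ 0.69   -0.2981] [0.1278 0.1255] longdir 42.7 ztop 0.047
[498. 251.] [ 0.4168 -0.5167] [0.0702 0.069 ] longdir 73.8 ztop 0.057
[454. 259.] [ 0.3976 -0.3917] [0.0625 0.0609] longdir 68.7 ztop 0.05
[423. 287.] [ 0.3188 -0.2971] [0.0629 0.0625] longdir 81.9 ztop 0.051
[467. 311.] [ 0.2445 -0.4246] [0.0623 0.061 ] longdir 2.0 ztop 0.05
```

View pics/s10.png

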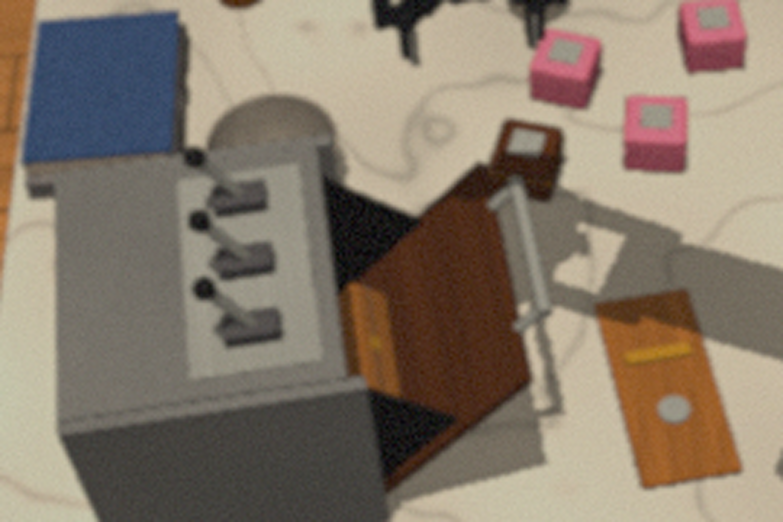

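send_rows([
  [[0,0,-8,-0.015,-0.04,0,0.0854],[0,0,-16,-0.03,-0.08,-0.02,0.0854],[0,0,-25.3,-0.045,-0.12,-0.06,0.0854],[0,0,-25.3,-0.052,-0.148,-0.11,0.0854],[0,0,-25.3,-0.052,-0.148,-0.16,0.0854],[0,0,-25.3,-0.052,-0.148,-0.2,0.0854],[0,0,-25.3,-0.052,-0.148,-0.22,0.0854],[0,0,-25.3,-0.052,-0.148,-0.22,0.0854]],
])

```text
t: 29.42
tcp_pos: [0.4466, -0.274, 0.0853]
ee_rot: [-179.9, 0.2, -19.8]
contact_force: [0.7, 0.4, 0.4]
grip_width: 0.0856
```

```bash
python3 - <<'E'
from h import *
s=readout.get_state();print(s["tcp_pos"],s["ee_rot"])
p,d=grab("scene"); crop(p,250,110,400,230,5,"s11.png")
E
```

```text
[ 0.44664378 -0.27403723  0.08527386] [-1.79918442e+02  1.68009700e-01 -1.98241354e+01]
```

View pics/s11.png

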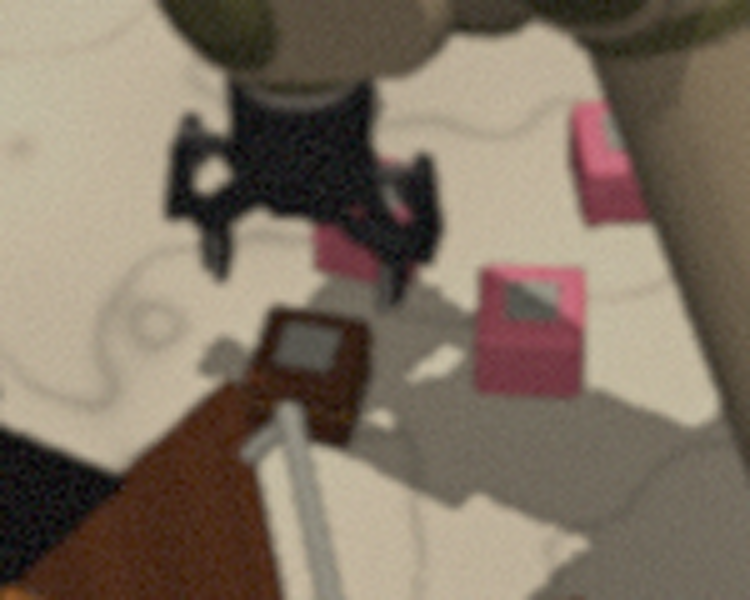

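send_rows([
  [[0,0,0,0.001,-0.001,-0.02,0.0854],[0,0,0,0.001,-0.001,-0.045,0.0854],[0,0,0,0.001,-0.001,-0.068,0.0854],[0,0,0,0.001,-0.001,-0.073,0.0854],[0,0,0,0.001,-0.001,-0.073,0.0854]],
])

```text
t: 30.1
tcp_pos: [0.4484, -0.2761, 0.0144]
ee_rot: [180.0, -0.1, -19.8]
contact_force: [-0.4, -0.5, -0.8]
grip_width: 0.0854
```

send_rows([
  [[0,0,0,0,0,0,0.05],[0,0,0,0,0,0,0.05],[0,0,0,0,0,0,0.05],[0,0,0,0,0,0,0.05],[0,0,0,0,0,0.02,0.05],[0,0,0,0,0,0.04,0.05]],
], grip_force=50)

```text
t: 30.85
tcp_pos: [0.4479, -0.2757, 0.0542]
ee_rot: [-180.0, 0.0, -19.8]
contact_force: [0.5, -0.4, -1.2]
grip_width: 0.0611
```

send_rows([
  [[0,0,0,0,0,0.05,0.05],[0,0,0,0,0,0.11,0.05],[0,0,0,0.005,0.01,0.17,0.05],[0,0,8,0.02,0.05,0.21,0.05],[0,0,16,0.04,0.1,0.22,0.05],[0,0,24.8,0.06,0.15,0.22,0.05],[0,0,24.8,0.08,0.2,0.22,0.05],[0,0,24.8,0.0975,0.239,0.22,0.05]],
])

```text
t: 31.85
tcp_pos: [0.5456, -0.0347, 0.2738]
ee_rot: [180.0, -0.0, 5.0]
contact_force: [0.9, -0.9, -1.7]
grip_width: 0.0609
```

send_rows([
  [[0,0,0,0,0,0,0.05],[0,0,0,0,0,-0.03,0.05],[0,0,0,0,0,-0.06,0.05],[0,0,0,0,0,-0.08,0.05],[0,0,0,0,0,-0.08,0.05]],
])

```text
t: 32.48
tcp_pos: [0.5446, -0.0374, 0.1926]
ee_rot: [-180.0, 0.2, 4.9]
contact_force: [0.1, -0.0, 0.2]
grip_width: 0.0614
```

```bash
python3 - <<'E'
from h import *
s=readout.get_state();print(s["tcp_pos"],s["ee_rot"])
p,d=grab("scene"); crop(p,130,130,330,280,4,"s12.png")
E
```

```text
[ 0.54458277 -0.03738334  0.19256552] [-1.79952429e+02  1.56912336e-01  4.91134796e+00]
```

View pics/s12.png

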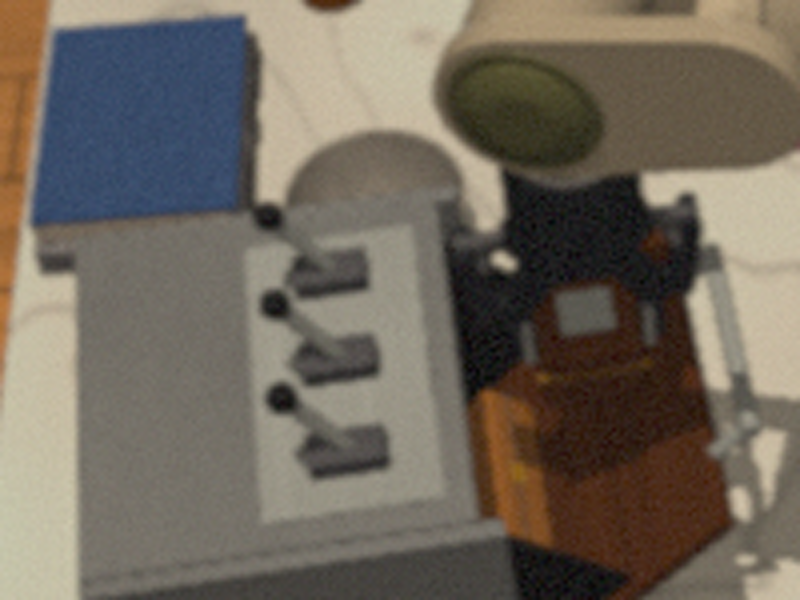

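send_rows([
  [[0,0,0,-0.005,0,-0.012,0.05],[0,0,0,-0.005,0,-0.025,0.05],[0,0,0,-0.005,0,-0.034,0.05],[0,0,0,-0.005,0,-0.034,0.05]],
])

```text
t: 33.02
tcp_pos: [0.5402, -0.0367, 0.1586]
ee_rot: [-180.0, 0.1, 5.0]
contact_force: [0.0, -0.2, -1.8]
grip_width: 0.0612
```

```bash
python3 - <<'E'
from h import *
s=readout.get_state();print(s["tcp_pos"],s["contact_force"])
p,d=grab("scene"); crop(p,130,130,330,280,4,"s13.png")
E
```

```text
[ 0.54021033 -0.03674501  0.15863373] [ 0.02334059 -0.22260966 -1.80938514]
```

View pics/s13.png

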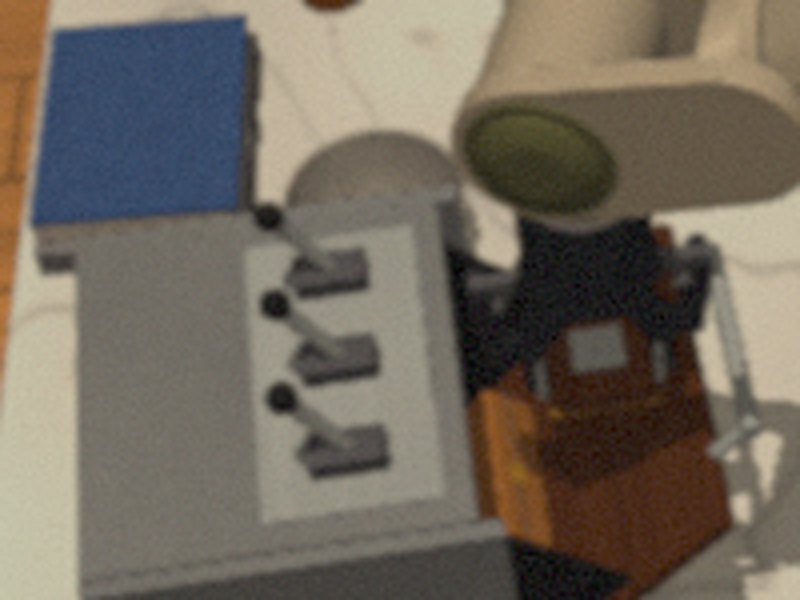

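send_rows([
  [[0,0,0,0,0,0,0.066],[0,0,0,0,0,0,0.07],[0,0,0,0,0,0,0.07],[0,0,0,0,0,0.03,0.07],[0,0,0,0,0,0.08,0.07],[0,0,0,0,0,0.13,0.05],[0,0,0,-0.03,0,0.15,0.0],[0,0,0,-0.08,0,0.15,0.0]],
])

```text
t: 34.08
tcp_pos: [0.4604, -0.037, 0.3106]
ee_rot: [179.9, -0.2, 5.0]
contact_force: [0.7, -0.5, 0.2]
grip_width: 0.0154
```

send_rows([
  [[0,0,0,-0.06,0,0,0],[0,0,0,-0.1,0,0,0],[0,0,0,-0.1,0,0,0]],
])

```text
t: 34.45
tcp_pos: [0.3586, -0.0365, 0.3101]
ee_rot: [179.9, -0.1, 4.9]
contact_force: [0.5, -0.2, -0.1]
grip_width: 0.0001
```

```bash
python3 - <<'E'
from h import *
s=readout.get_state();print(s["tcp_pos"],s["contact_force"])
p,d=grab("scene"); crop(p,130,110,400,310,2.9,"s14.png")
p,d=grab("top"); crop(p,250,80,410,240,4,"t14.png")
E
```

```text
[ 0.35862579 -0.03646911  0.31011767] [ 0.47480327 -0.16745626 -0.09904416]
```

View pics/s14.png

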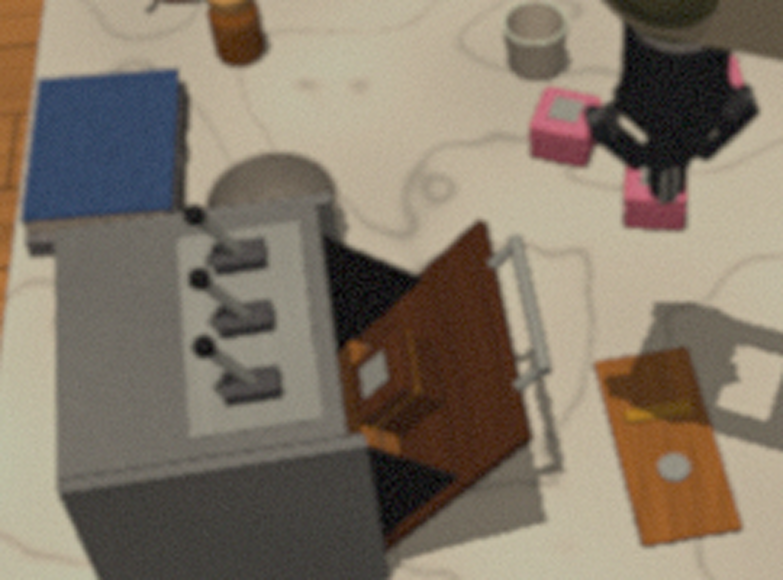

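View pics/t14.png

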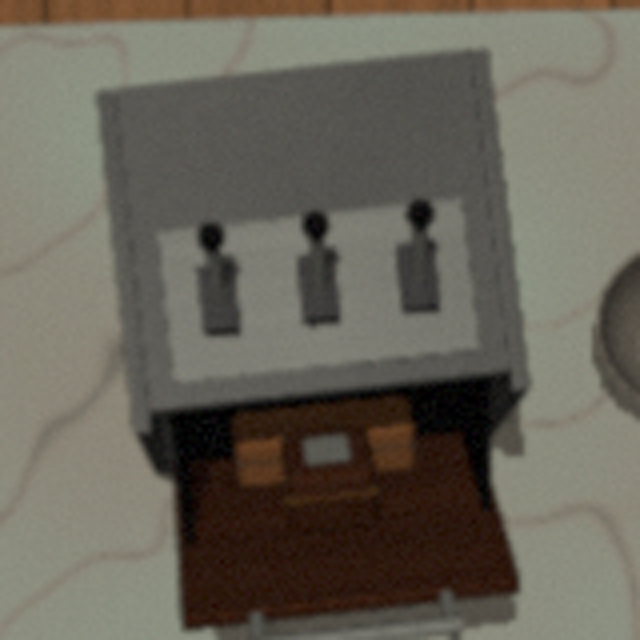

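send_rows([
  [[0,0,0,0.03,-0.005,-0.04,0],[0,0,0,0.06,-0.0105,-0.09,0],[0,0,0,0.07,-0.0105,-0.135,0],[0,0,0,0.07,-0.0105,-0.135,0]],
])

```text
t: 35.05
tcp_pos: [0.4302, -0.0468, 0.1719]
ee_rot: [-179.8, 0.4, 5.0]
contact_force: [0.7, 0.5, 0.1]
grip_width: 0.0003
```

send_rows([
  [[0,0,0,0.007,0.0006,0,0],[0,0,0,0.014,0.0012,0,0],[0,0,0,0.027,0.0024,0.009,0],[0,0,0,0.04,0.0035,0.018,0],[0,0,0,0.055,0.0048,0.027,0],[0,0,0,0.069,0.006,0.0335,0],[0,0,0,0.069,0.006,0.0335,0]],
])

```text
t: 35.92
tcp_pos: [0.5007, -0.0414, 0.2099]
ee_rot: [179.9, -0.2, 5.0]
contact_force: [-0.9, 0.3, -1.3]
grip_width: 0.0003
```

send_rows([
  [[0,0,0,0.015,0.0013,0.006,0],[0,0,0,0.031,0.0027,0.011,0],[0,0,0,0.047,0.0041,0.0145,0],[0,0,0,0.063,0.0055,0.017,0],[0,0,0,0.078,0.0068,0.018,0],[0,0,0,0.09,0.0078,0.018,0],[0,0,0,0.09,0.0078,0.018,0]],
])

```text
t: 36.8
tcp_pos: [0.5897, -0.0335, 0.2258]
ee_rot: [180.0, -0.0, 5.0]
contact_force: [0.5, -1.3, 0.1]
grip_width: -0.0004
```

send_rows([
  [[0,0,0,0.003,0.0003,0,0],[0,0,0,0.005,0.0004,0,0],[0,0,0,0.006,0.0005,0,0],[0,0,0,0.006,0.0005,0,0]],
])

```text
t: 37.3
tcp_pos: [0.5936, -0.0331, 0.226]
ee_rot: [-180.0, 0.3, 4.9]
contact_force: [-10.0, -0.7, 3.1]
grip_width: -0.0005
```

send_rows([
  [[0,0,0,0.001,0,0,0],[0,0,0,0.0015,0,0,0],[0,0,0,0.0015,0,0,0]],
])

```text
t: 37.67
tcp_pos: [0.5938, -0.0331, 0.226]
ee_rot: [-180.0, 0.5, 4.9]
contact_force: [-16.2, -1.6, 6.5]
grip_width: 0.0003
```

```bash
python3 - <<'E'
from h import *
s=readout.get_state();print(s["tcp_pos"],s["contact_force"])
p,d=grab("scene"); crop(p,130,130,330,280,4,"s15.png")
E
```

```text
[ 0.59375424 -0.03310396  0.22601645] [-16.24025714  -1.6229924    6.51619063]
```

View pics/s15.png

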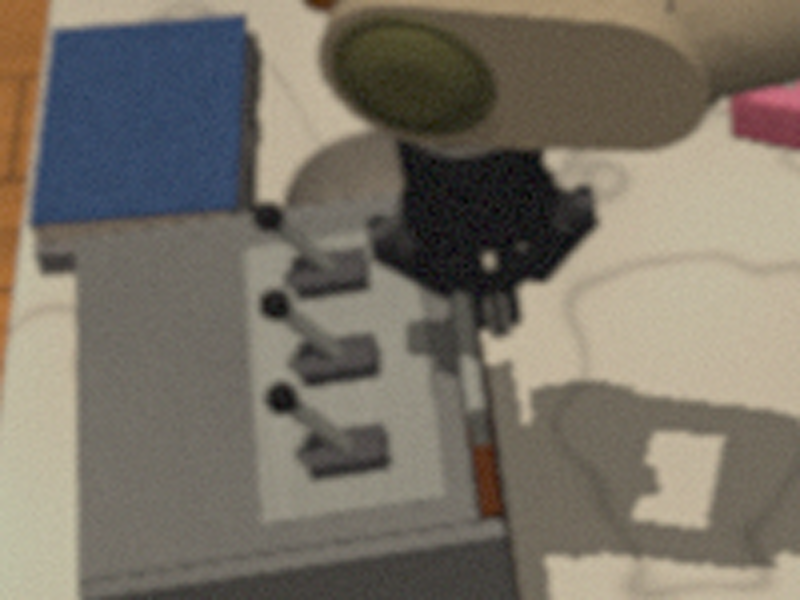

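send_rows([
  [[0,0,0,-0.012,-0.001,0,0],[0,0,0,-0.012,-0.001,0.05,0],[0,0,0,0,0,0.1,0.02],[0,0,0,0.04,0.004,0.11,0.036],[0,0,0,0.09,0.008,0.11,0.036],[0,0,0,0.117,0.011,0.11,0.036],[0,0,0,0.117,0.011,0.11,0.036],[0,0,0,0.117,0.011,0.09,0.036]],
])

```text
t: 38.72
tcp_pos: [0.7139, -0.0221, 0.3173]
ee_rot: [179.9, -0.2, 5.0]
contact_force: [0.3, 0.6, -1.3]
grip_width: 0.0358
```

```bash
python3 - <<'E'
from h import *
s=readout.get_state();print(s["tcp_pos"],s["ee_rot"],s["contact_force"],s["grip_width"])
p,d=grab("scene"); crop(p,130,130,330,280,4,"s16.png")
p,d=grab("top"); cv2.imwrite("pics/t16.png",p[:,:,::-1])
E
```

```text
[ 0.71389472 -0.02214779  0.31727359] [179.93970514  -0.21203042   4.96668794] [ 0.3300185   0.62416488 -1.31785546] 0.035842632608248916
```

View pics/s16.png

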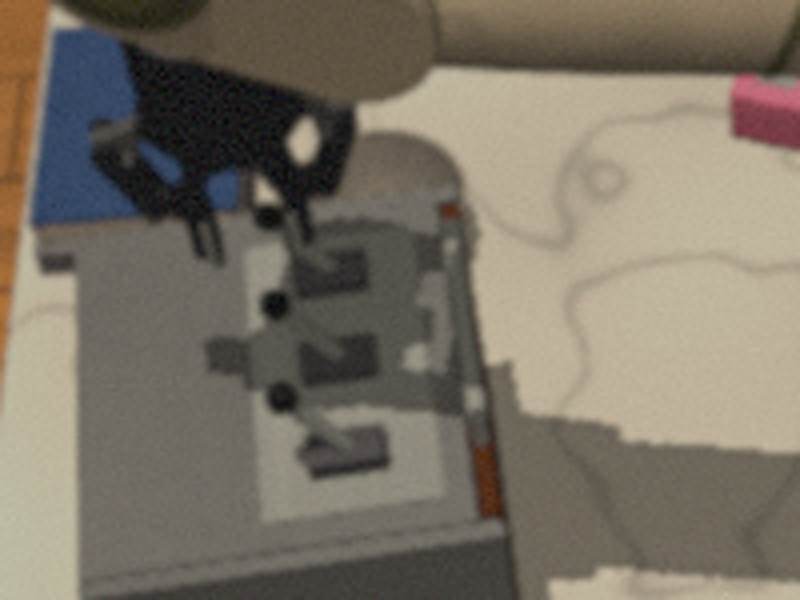

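send_rows([
  [[0,0,0,0,0,-0.012,0.036],[0,0,0,0,0,-0.024,0.036],[0,0,0,0,0,-0.03,0.036],[0,0,0,0,0,-0.03,0.036]],
])

```text
t: 39.33
tcp_pos: [0.7138, -0.022, 0.2855]
ee_rot: [-180.0, 0.0, 5.0]
contact_force: [-0.2, 0.3, 0.1]
grip_width: 0.0358
```

send_rows([
  [[0,0,0,0,0,-0.01,0.036],[0,0,0,0,0,-0.02,0.036],[0,0,0,0,0,-0.03,0.036],[0,0,0,0,0,-0.03,0.036]],
])

```text
t: 39.83
tcp_pos: [0.7137, -0.022, 0.2547]
ee_rot: [-180.0, 0.1, 5.0]
contact_force: [0.0, -0.2, -0.4]
grip_width: 0.0362
```

send_rows([
  [[0,0,0,-0.006,-0.0005,0,0.036],[0,0,0,-0.012,-0.001,0,0.036],[0,0,0,-0.016,-0.0014,0,0.036],[0,0,0,-0.02,-0.0018,0,0.036],[0,0,0,-0.02,-0.0018,0,0.036]],
])

```text
t: 40.45
tcp_pos: [0.6933, -0.0238, 0.2559]
ee_rot: [-180.0, 0.1, 5.0]
contact_force: [-0.0, 0.3, -0.4]
grip_width: 0.0358
```

send_rows([
  [[0,0,0,-0.006,-0.0005,0,0.036],[0,0,0,-0.012,-0.001,0,0.036],[0,0,0,-0.018,-0.0016,0,0.036],[0,0,0,-0.024,-0.002,0,0.036],[0,0,0,-0.03,-0.0026,0,0.036],[0,0,0,-0.036,-0.003,0,0.036],[0,0,0,-0.036,-0.003,0,0.036]],
])

```text
t: 41.32
tcp_pos: [0.6572, -0.0268, 0.2559]
ee_rot: [-180.0, 0.1, 5.0]
contact_force: [-0.2, -1.0, -0.6]
grip_width: 0.0363
```

send_rows([
  [[0,0,0,-0.002,0,0,0.036],[0,0,0,-0.004,0,0,0.036],[0,0,0,-0.006,0,0,0.036],[0,0,0,-0.006,0,0,0.036]],
])

```text
t: 41.82
tcp_pos: [0.6543, -0.0267, 0.257]
ee_rot: [179.9, -0.5, 5.0]
contact_force: [12.6, -0.0, 0.7]
grip_width: 0.0359
```

send_rows([
  [[0,0,0,-0.001,0,0,0.036],[0,0,0,-0.001,0,0,0.036]],
])

```text
t: 42.08
tcp_pos: [0.654, -0.0268, 0.2571]
ee_rot: [179.9, -0.6, 5.0]
contact_force: [15.9, 0.2, 1.1]
grip_width: 0.036
```

send_rows([
  [[0,0,0,0.006,0,0,0.036],[0,0,0,0.006,0,0.03,0.036],[0,0,0,0.006,0,0.08,0.036],[0,0,0,0.03,0.033,0.08,0.036],[0,0,0,0.051,0.069,0.08,0.036],[0,0,0,0.051,0.069,0.08,0.036]],
])

```text
t: 42.82
tcp_pos: [0.7024, 0.0446, 0.3343]
ee_rot: [-180.0, 0.2, 5.1]
contact_force: [-0.5, 0.1, -0.8]
grip_width: 0.0362
```

```bash
python3 - <<'E'
from h import *
s=readout.get_state();print(s["tcp_pos"],s["ee_rot"],s["contact_force"],s["grip_width"])
p,d=grab("scene"); crop(p,130,130,330,280,4,"s17.png")
E
```

```text
[0.702421   0.0445704  0.33433096] [-1.79961974e+02  1.59014988e-01  5.13848372e+00] [-0.48279316  0.13441067 -0.83275835] 0.03618929039786775
```

View pics/s17.png

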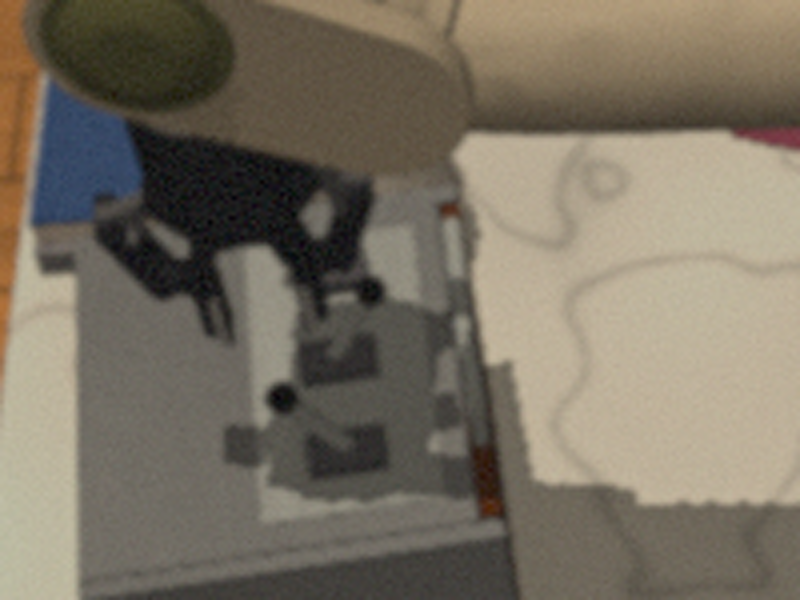

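send_rows([
  [[0,0,0,0.006,-0.002,-0.01,0.036],[0,0,0,0.006,-0.002,-0.025,0.036],[0,0,0,0.006,-0.002,-0.04,0.036],[0,0,0,0.006,-0.002,-0.052,0.036],[0,0,0,0.006,-0.002,-0.064,0.036],[0,0,0,0.006,-0.002,-0.079,0.036],[0,0,0,0.006,-0.002,-0.079,0.036]],
])

```text
t: 43.75
tcp_pos: [0.7076, 0.04, 0.2556]
ee_rot: [-180.0, 0.1, 4.9]
contact_force: [0.7, -0.3, 0.1]
grip_width: 0.0357
```

send_rows([
  [[0,0,0,-0.006,-0.0005,0,0.036],[0,0,0,-0.012,-0.001,0,0.036],[0,0,0,-0.016,-0.0014,0,0.036],[0,0,0,-0.02,-0.0018,0,0.036],[0,0,0,-0.022,-0.002,0,0.036],[0,0,0,-0.022,-0.002,0,0.036]],
])

```text
t: 44.5
tcp_pos: [0.6855, 0.0382, 0.2567]
ee_rot: [-180.0, 0.1, 5.0]
contact_force: [-0.7, -0.5, 0.1]
grip_width: 0.0364
```

send_rows([
  [[0,0,0,-0.006,-0.0005,0,0.036],[0,0,0,-0.012,-0.001,0,0.036],[0,0,0,-0.018,-0.0016,0,0.036],[0,0,0,-0.024,-0.002,0,0.036],[0,0,0,-0.03,-0.0026,0,0.036],[0,0,0,-0.034,-0.003,0,0.036],[0,0,0,-0.034,-0.003,0,0.036]],
])

```text
t: 45.38
tcp_pos: [0.6514, 0.0352, 0.2569]
ee_rot: [-180.0, 0.1, 5.0]
contact_force: [-0.3, 0.0, 0.2]
grip_width: 0.036
```

send_rows([
  [[0,0,0,-0.002,0,0,0.036],[0,0,0,-0.004,0,0,0.036],[0,0,0,-0.006,0,0,0.036],[0,0,0,-0.006,0,0,0.036]],
])

```text
t: 45.88
tcp_pos: [0.6484, 0.0352, 0.258]
ee_rot: [180.0, -0.5, 5.0]
contact_force: [13.7, 2.7, 1.1]
grip_width: 0.0362
```

send_rows([
  [[0,0,0,-0.001,0,0,0.036],[0,0,0,0.008,0,0,0.036],[0,0,0,0.008,0,0.04,0.036],[0,0,0,0.008,0,0.08,0.036],[0,0,0,0.03,-0.05,0.08,0.036],[0,0,0,0.06,-0.1,0.08,0.036],[0,0,0,0.0745,-0.122,0.08,0.036],[0,0,0,0.0745,-0.122,0.08,0.036]],
])

```text
t: 46.88
tcp_pos: [0.7209, -0.0887, 0.3348]
ee_rot: [-179.9, 0.2, 4.8]
contact_force: [-0.3, 0.7, 0.1]
grip_width: 0.0364
```

```bash
python3 - <<'E'
from h import *
s=readout.get_state();print(s["tcp_pos"],s["ee_rot"],s["contact_force"],s["grip_width"])
p,d=grab("scene"); crop(p,130,130,330,280,4,"s18.png")
E
```

```text
[ 0.7208652  -0.08872775  0.3348286 ] [-179.94304552    0.1833626     4.81917475] [-0.31533429  0.69941487  0.11655348] 0.03638619454455617
```

View pics/s18.png

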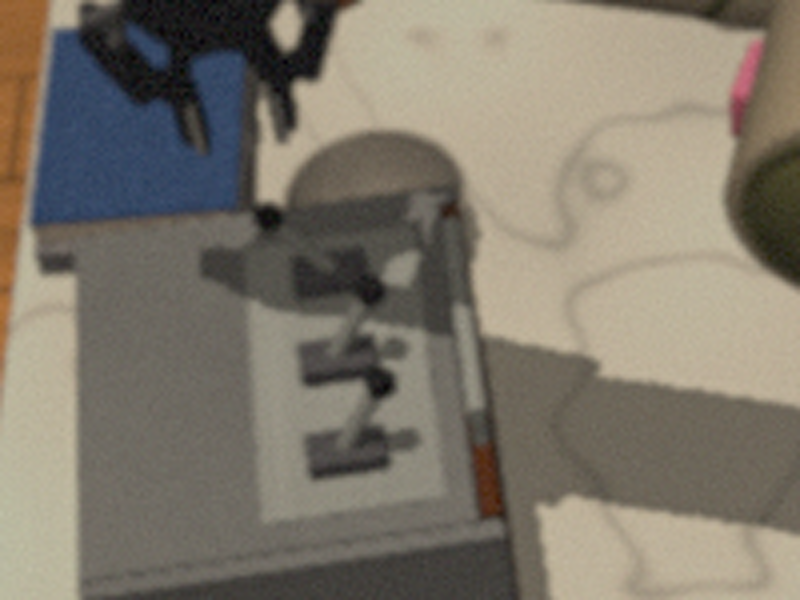

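Left and middle are home at the front (knobs at about (378,383) and (368,290) in the crop). Now the right lever.

send_rows([
  [[0,0,0,-0.001,0.002,-0.015,0.036],[0,0,0,-0.001,0.002,-0.03,0.036],[0,0,0,-0.001,0.002,-0.042,0.036],[0,0,0,-0.001,0.002,-0.054,0.036],[0,0,0,-0.001,0.002,-0.066,0.036],[0,0,0,-0.001,0.002,-0.079,0.036],[0,0,0,-0.001,0.002,-0.079,0.036]],
])

```text
t: 47.8
tcp_pos: [0.7191, -0.0848, 0.2565]
ee_rot: [-179.9, 0.1, 5.0]
contact_force: [-0.7, 0.2, 0.3]
grip_width: 0.0359
```

send_rows([
  [[0,0,0,-0.006,-0.0005,0,0.036],[0,0,0,-0.012,-0.001,0,0.036],[0,0,0,-0.016,-0.0014,0,0.036],[0,0,0,-0.02,-0.0018,0,0.036],[0,0,0,-0.023,-0.002,0,0.036],[0,0,0,-0.023,-0.002,0,0.036]],
])

```text
t: 48.55
tcp_pos: [0.6959, -0.0868, 0.2577]
ee_rot: [-180.0, 0.1, 5.0]
contact_force: [-0.7, -0.4, 0.2]
grip_width: 0.0358
```

Stop expected at x ≈ 0.660.

send_rows([
  [[0,0,0,-0.006,-0.0005,0,0.036],[0,0,0,-0.012,-0.001,0,0.036],[0,0,0,-0.018,-0.0016,0,0.036],[0,0,0,-0.024,-0.002,0,0.036],[0,0,0,-0.03,-0.0026,0,0.036],[0,0,0,-0.033,-0.003,0,0.036],[0,0,0,-0.033,-0.003,0,0.036]],
])

```text
t: 49.42
tcp_pos: [0.663, -0.0898, 0.2579]
ee_rot: [-180.0, 0.1, 5.0]
contact_force: [0.4, 1.1, -0.1]
grip_width: 0.036
```

send_rows([
  [[0,0,0,-0.002,0,0,0.036],[0,0,0,-0.004,0,0,0.036],[0,0,0,-0.006,0,0,0.036],[0,0,0,-0.006,0,0,0.036]],
])

```text
t: 49.92
tcp_pos: [0.659, -0.0898, 0.2587]
ee_rot: [179.9, -0.3, 5.0]
contact_force: [9.0, 0.7, 0.8]
grip_width: 0.0362
```

Home. One more nudge, then back off, rise and retreat.

send_rows([
  [[0,0,0,-0.001,0,0,0.036],[0,0,0,-0.0015,0,0,0.036],[0,0,0,0.008,0,0,0.036],[0,0,0,0.008,0,0.04,0.036],[0,0,0,0.008,0,0.08,0.036],[0,0,0,-0.05,0.02,0.08,0.036],[0,0,0,-0.11,0.04,0.08,0.036],[0,0,0,-0.17,0.06,0.08,0.036]],
])

```text
t: 50.92
tcp_pos: [0.4866, -0.0297, 0.3376]
ee_rot: [-180.0, 0.1, 5.0]
contact_force: [0.1, -0.8, 0.4]
grip_width: 0.036
```

send_rows([
  [[0,0,0,-0.05,0.03,0,0.036],[0,0,0,-0.1,0.08,0,0.036],[0,0,0,-0.12,0.12,0,0.036],[0,0,0,-0.12,0.12,0,0.036],[0,0,0,-0.12,0.12,0,0.036]],
])

```text
t: 51.55
tcp_pos: [0.3691, 0.0894, 0.3379]
ee_rot: [180.0, 0.0, 5.0]
contact_force: [0.6, -0.5, -0.3]
grip_width: 0.0361
```

```bash
python3 - <<'E'
from h import *
s=readout.get_state();print(s["tcp_pos"],s["contact_force"])
p,d=grab("scene"); crop(p,130,110,400,310,2.9,"s19.png")
p,d=grab("top"); cv2.imwrite("pics/t19.png",p[:,:,::-1]); objs(cloud("top",d))
E
```

```text
[0.36906056 0.08943836 0.33792108] [ 0.58711249 -0.5028537  -0.25039461]
[448. 107.] [ 0.8605 -0.4008] [0.2002 0.1479] longdir 89.4 ztop 0.05
[552. 121.] [ 0.8002 -0.6988] [0.1177 0.1216] longdir -81.5 ztop 0.092
[508. 146.] [ 0.731  -0.5678] [0.0487 0.0483] longdir 1.6 ztop 0.089
[421. 160.] [ 0.6921 -0.2969] [0.1255 0.1262] longdir -13.2 ztop 0.047
[498. 251.] [ 0.4164 -0.517 ] [0.0701 0.0677] longdir 87.4 ztop 0.056
[454. 259.] [ 0.3972 -0.3928] [0.0616 0.0618] longdir -23.0 ztop 0.051
[423. 287.] [ 0.319  -0.2968] [0.063  0.0623] longdir 80.3 ztop 0.051
[467. 311.] [ 0.2441 -0.4251] [0.0625 0.0605] longdir 4.1 ztop 0.05
```

View pics/s19.png

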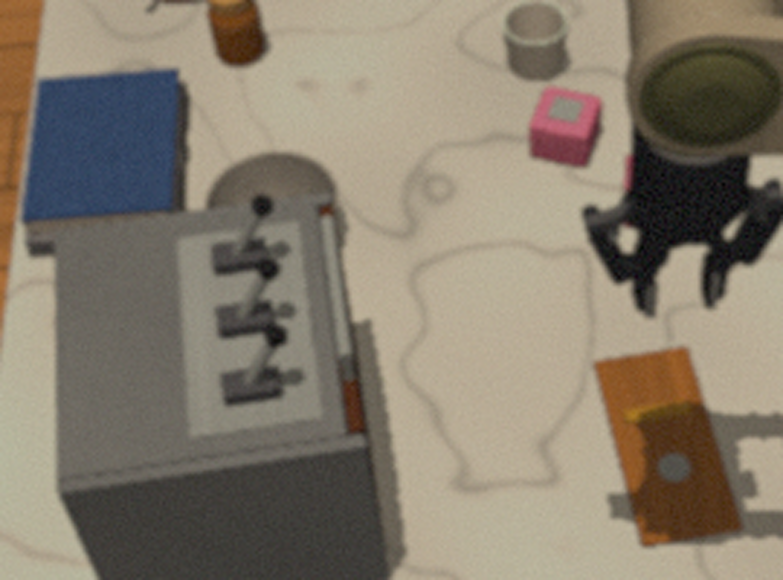

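View pics/t19.png

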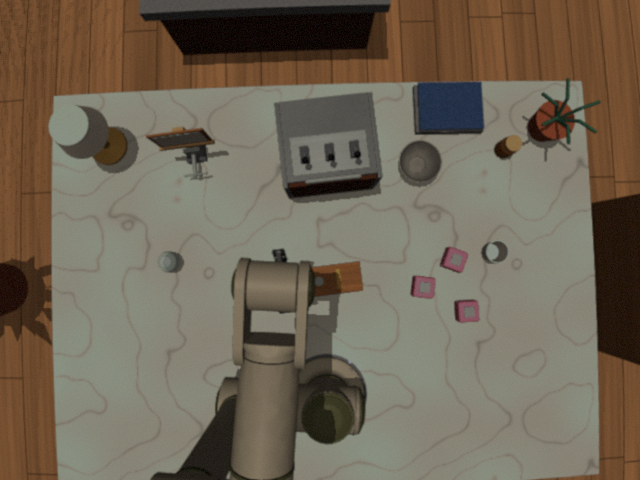

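```bash
python3 - <<'E'
from cell import workorder
print(workorder.close_job())
E
```

```text
the job is handed in; nothing more can be done
None
```

The job is handed in at about 52 s: both hard cases are in the safe, the flap is shut and all three levers are back at the front.

- **Levers:** The free order was right, left, middle. I felt each lever in 1–2 mm steps and backed off blocked ones; the highest push on a blocked lever was about 13 N.
- **Cases:** Only the spectacles case and the watch box were lying out; I saw no gate remote or card tin. The spectacles case was knocked about 5 cm aside during the run, so I measured it again before picking it up. Both were seen lying in the bin before I shut the flap.
- **Closing:** I pushed the flap to its stop (16 N), then brought the levers back in the order middle, left, right, each to its stop.

In the last pictures the levers and flap look as they did at the start. The bowl, candle and three pink boxes measure within 2 mm of where they were, and the orb was not moved in the picture. The robot is clear of everything.

No check failed. The final lever stops read 1–2 mm off what I had worked out, which is within the calibration. I could not see inside the bin after closing.

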